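Set up the turning jig and clear the sanding blocks

ROBOT

A 6-joint arm with a two-finger parallel gripper is mounted at the origin on the work surface. World frame = base frame: x ahead of the robot, y to its left, z up, the work surface at z = 0. Lengths are in m, angles in rad, forces in N, time in s.
With the tool pointing down it reaches from about 0.325 to 0.9 m from the base axis. Payload 6.1 kg.
Tool frame: the origin (TCP) lies at the very end of the fingers, on their centre line; the grasp point (between the pads) lies 19 mm behind it; z points along the fingers, y is the line along which they close (so a half turn about z gives the same grasp; the last joint's range is limited). The gripper opens to 85 mm and grips with 20 to 120 N. Pads are 22 mm wide; open, the fingers measure 114 mm over their backs; the gripper's body (76 mm by 85 mm) begins 54 mm behind the grasp point. The pads swing forward as they close: fully open they stand 13 mm farther back than shut.
Start: joints at [-1.44, 0.22, 1.526, -0, 1.395, -0.126], TCP at [0.159, -0.604, 0.231] pointing down, gripper open.
Joint ranges: [-2.98, 2.98], [-0.91, 2.08], [0.09, 2.57], [-1.24, 4.39], [0.2, 2.65], [-2.68, 2.68]. Speed limits (rad/s): [2.57, 2.57, 3.01, 3.14, 3.14, 3.14].

INTERFACE

Orientations are given as a rotation vector (axis times angle).
In Python, from workcell import bot gives the robot as it stands.
- The arm moves only by the tool arm_command, never from a script. Its argument "plan" is a list of rows, each an object with "translation": the shift along the tool's x, y, z in cm, a list of three; "turn": the turn about the tool's z in degrees; "jaw": the finger opening in cm, from 0 to 8.54. In form: [{"translation": [x, y, z], "turn": turn, "jaw": jaw}, ...]. A call has exactly 10 rows; each row shifts and turns the commanded pose from where the row before left it, along the tool's axes as they then stand; what a row does not reach is not made up. A row lasts 1/10 s, in which the tool goes at most 50 mm and 8.59 degrees, less where a joint would pass 70% of its speed; a pose out of reach is approached as far as the arm can. A call with a gripper value outside its range is refused whole. The fingers move at their own pace and stop on an object; "grip_force" is the grip in N (left out, the last holds). Time passes only in rows, so rows that do not move let the fingers close, or fill a call up. It gives the time, the measured TCP pose, the force, the opening and the grip force at its end, in the units of the state.
- bot.read_state(): the state, without advancing time (a new reading comes with each control period).
- bot.get_image(name): name is "scene" or "top"; returns a dict with "color" (480x640x3 uint8, red, green, blue), "K" (3x3 intrinsics, pixels), "rvec" (rotation vector, rad) and "tvec" (3), from world to camera coordinates, as OpenCV has them. Camera axes: x right, y down, z forward; pixel columns grow to the right and rows downward; lengths in m; the calibration is good to about 2 mm. A picture is of the moment at which its call begins. There is no depth.
- bot.sign_off(): hands the job in; it is judged then, once.
Trained networks look in a picture, given as the dict that the camera call returned (one of the last four; its "shot" number tells which), for a name from the list of things; names that differ only in an ending like _2 or _b are one class to them, and where a whole thing is asked for, a point or a joint stands for the part that bears it (a point fixed in the world has none). Each returns a list of dicts, best first, with "confidence" (0 to 1); they miss things now and then, are a little off and sometimes report something else, mostly with a low value. They report only what shows in the picture. A call takes as long as a camera call. They do not tell look-alikes from the thing itself.
- bot.look_for(name, picture): "bbox" ([centre column, centre row, width, height] in pixels, round what is visible of it).
- bot.trace(name, picture): "region" (480x640 bool, what is visible of it) and "bbox" ([centre column, centre row, width, height] in pixels, round what is visible of it).
The state is a dict: "t": time; "q": joint angles; "joint_velocities": joint speeds; "joint_efforts": joint torques, N m; "position": TCP position; "eef_rot": TCP orientation; "wrist_force": force on the tool from outside, world axes, zero at the start; "moment": the same for the moment, N m; "gripper_width": finger opening in m; "grasp_force": force on a finger pad.
Only numpy, scipy, OpenCV 4.12 (cv2) and the standard library are available. Lean on these libraries where they do the work, as an engineer would, in place of code of your own. Each camera call takes 0.05 s, during which the arm holds its last target. There are 200 camera calls.

TASK

Get the turning jig ready for the next core: pull open the cabinet drawer, take out the square wooden blank, lay it in the jig's rests and slide the tailstock (the block with the red lug; move it back first if it is in the way) up until the blank is held firmly between the two steel centres. Put every sanding block lying on the table into the drawer and push the drawer fully shut. Leave everything else on the table where it stands.

Things in the scene. Friction and masses are not known exactly. Their poses are not given: they have to be found in the camera images.
- kit_drawer0 (a joint): the one drawer of the low cabinet (cabinet 240 mm deep, 270 wide, 85 high, pale wood, blue drawer front): 0 shut, grows as it is pulled out towards the robot, stop at 0.19 m; light, about 1 N of friction, stays where it is left; starts within 10 mm of shut
- kit_drawer0_handle (a point): middle of the drawer's steel bar handle, a level bar 11 mm thick and 120 mm long, its axis 35 mm in front of the drawer front, 38 mm below the cabinet's flat top and 47 mm above the table; moves with the drawer. Its +x axis points into the cabinet (the drawer pulls out along -x), its y axis runs along the bar, z up
- drawer_floor (a point): point on the drawer's inner floor, 22 mm above the table; moves with the drawer. The inside runs from x = -0.057 (front) to 0.137 and y = -0.114 to 0.114, outside from -0.08 and to +-0.132; walls 41 mm high. x points into the cabinet, z up. With the drawer out by q (m), the cabinet's top (85 mm above the table) still covers what has x above about q - 0.063
- blank: square turning blank of light wood with two orange bands, 24 x 24 mm, 150 mm long along its own y axis, about 70 g, origin at its centre; in the middle of each end face a 12 mm square hole 13 mm deep for the centres. The two ends are alike. It starts lying in the drawer, roughly across it (along the drawer's y)
- jig_axis (a point): point on the turning axis of the wooden jig, 90 mm above the table, where the middle of the blank is when it is held. y runs along the axis from the fixed headstock (-y) to the sliding tailstock (+y), z up. The headstock's fixed steel cone (15 mm long, 3 mm to 18 mm thick) points to +y, its tip at y = -0.066 from here
- jig: the turning jig, fixed, on a plywood base 18 mm thick; origin on the table under jig_axis, same axes. Two black rests, at y = -0.042 and +0.042, each 12 mm thick along y, 28 mm between the cheeks, mouths flared up to 15 mm above the axis: a blank laid in them from above lies with its middle on the axis and can slide along y. Free space below the blank between the rests: 60 mm
- tailstock (a joint): sliding tailstock of the jig: 0 fully back, grows towards the headstock (-y of jig_axis), stop at 0.06 m; needs about 5 N, stays where it is left. Its steel cone's tip is at y = 0.116 - value on the jig axis: fully back, 182 mm between the tips. With the blank held between both cones it reads about 0.050. May start forward by up to 0.04: slide it back before laying the blank in
- tail_grip (a point): middle of the red grip lug on top of the tailstock, 130 mm above the table; the lug is 30 mm along x, 16 mm along y and rises from 108 to 145 mm above the table. Axes as jig_axis; moves with the tailstock. The jig's other parts are not higher than 118 mm
- block0: sanding block: cork with a red stripe and a dark abrasive sole, 70 mm (x) by 36 mm (y) by 28 mm high, about 60 g, origin at its centre; may be absent (None)
- block1: sanding block: cork with a green stripe and a dark abrasive sole, 70 mm (x) by 36 mm (y) by 28 mm high, about 60 g, origin at its centre; may be absent (None)
- block2: sanding block: cork with a yellow stripe and a dark abrasive sole, 70 mm (x) by 36 mm (y) by 28 mm high, about 60 g, origin at its centre; may be absent (None)
- block3: sanding block: cork with a blue stripe and a dark abrasive sole, 70 mm (x) by 36 mm (y) by 28 mm high, about 60 g, origin at its centre; may be absent (None)
- soap: white soap bottle with a blue label, 68 mm wide, 190 mm high, origin at the middle of its underside; not part of the job
- cup: clear plastic cup, 76 mm wide, 100 mm high, origin at the middle of its underside; not part of the job
- tape: roll of cream masking tape, 92 mm wide, 45 mm high, standing flat, origin at the middle of its underside; not part of the job
- paintpot: small blue paint pot with a white lid, 44 mm wide, 50 mm high, origin at the middle of its underside; not part of the job
- weight: small brass weight, 40 mm wide, 36 mm high, origin at the middle of its underside; not part of the job
- mould_a: L-shaped half of a dark wooden mould frame, 150 x 86 mm, 90 mm high, origin at the middle of its underside; not part of the job
Things that resemble listed ones, but are neither listed nor needed, are in the scene too. What is shaped like the block3 but orange, purple or white is not meant.

How it is judged:
By the outcome, as a careful person would: the job done as asked, in the order asked, and still so for the second after the job is handed in, with the robot touching nothing.
Of block0, block1, block2, block3 only 2 to 4 are there at a start; the rules pass over those that are not, and their reading is None.
At some moment in a run one of block0, block1, block2, block3 may be knocked a few centimetres aside while the robot is not near it.
Once in a run the grip may slacken for a moment while it holds something.
It also fails if it takes over 210 s, if anything falls off the work surface, if the arm or the gripper's body presses on something with over 40 N, if the wrist force passes 120 N, or if a joint passes its speed limit or range.

## Working session

There is one attempt and no reset: what is moved stays moved. The work goes in short steps, Python scripts to look and compute and a tool call to move; the robot and the scene stay as the last step left them, time stands still between calls to the robot, and variables do not carry over. Pictures are saved under pics/ and viewed, at most 14 in all, crops included, and the job is handed in when it is done.

Besides the shell and the picture viewer there is one more tool, called after "Request:" by a JSON object that holds its "op" and its "data". arm_command: Moves the arm, as the interface text tells. Its arguments: {"type":"object","properties":{"plan":{"type":"array"},"grip_force":{"type":"number"}},"required":["plan"]}

```bash
mkdir -p pics; ls; python3 - <<'E'
from workcell import bot
import cv2
for n in("scene","top"):
    p=bot.get_image(n); cv2.imwrite(f"pics/{n}0.png",p["color"][:,:,::-1]); print(n,p["K"].tolist(),p["rvec"],p["tvec"])
    for o in ["kit_drawer0_handle","kit_drawer0","blank","jig","tail_grip","tailstock","block0","block1","block2","block3","soap","cup","tape","paintpot","weight","mould_a"]:
        print(o,[([round(x) for x in d["bbox"]],round(d["confidence"],2)) for d in bot.look_for(o,p)][:3])
s=bot.read_state();print(s)
E
```

```text
pics
scene [[434.79081886377844, 0.0, 316.899639089151], [0.0, 434.79081886377844, 239.34569164750627], [0.0, 0.0, 1.0]] [ 2.12502865  1.33261363 -0.48515161] [-0.17958567 -0.34071662  1.40908779]
kit_drawer0_handle [([460, 230, 81, 56], 0.61)]
kit_drawer0 [([459, 230, 84, 54], 0.67)]
blank []
jig [([231, 258, 145, 90], 0.8)]
tail_grip [([271, 239, 27, 53], 0.89), ([319, 205, 32, 38], 0.39), ([362, 320, 17, 26], 0.21)]
tailstock [([270, 241, 26, 49], 0.76)]
block0 [([331, 240, 28, 25], 0.91), ([210, 346, 41, 28], 0.89), ([141, 300, 20, 34], 0.87)]
block1 [([331, 240, 28, 25], 0.91), ([210, 346, 41, 28], 0.89), ([141, 300, 20, 34], 0.87)]
block2 [([331, 240, 28, 25], 0.91), ([210, 346, 41, 28], 0.89), ([141, 300, 20, 34], 0.87)]
block3 [([331, 240, 28, 25], 0.91), ([210, 346, 41, 28], 0.89), ([141, 300, 20, 34], 0.87)]
soap [([404, 313, 42, 67], 0.97), ([317, 206, 33, 35], 0.52), ([313, 310, 23, 36], 0.19)]
cup [([333, 348, 44, 51], 0.79)]
tape [([317, 206, 33, 37], 0.96), ([460, 230, 85, 59], 0.19)]
paintpot [([360, 321, 18, 28], 0.9), ([289, 349, 20, 19], 0.6)]
weight [([286, 350, 1
[... 1270 characters left out ...]
, 60], 0.78)]
{'t': 1.7, 'q': array([-1.44010223e+00,  2.20381799e-01,  1.52647632e+00,  2.78689196e-05,
        1.39468832e+00, -1.26110379e-01]), 'joint_velocities': array([ 0.00105617,  0.0010737 , -0.0015922 , -0.00183648, -0.00104831,
       -0.00110394]), 'joint_efforts': array([ 1.09912038e-03, -4.96827757e+01, -3.89721537e+01, -1.54574668e-04,
        7.59895756e-04,  1.63714537e-05]), 'position': array([ 0.15874477, -0.60451473,  0.23132348]), 'eef_rot': array([3.11568549e+00, 4.02266474e-01, 4.32651278e-05]), 'wrist_force': array([-0.44116534,  0.13639047,  0.17734414]), 'moment': array([0.03635408, 0.00669871, 0.04105961]), 'grasp_force': 0.0, 'gripper_width': 0.08544818605821447}
```

View pics/top0.png

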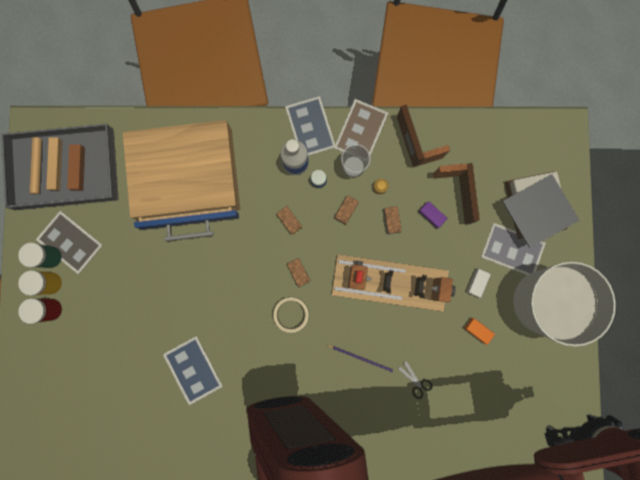

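View pics/scene0.png

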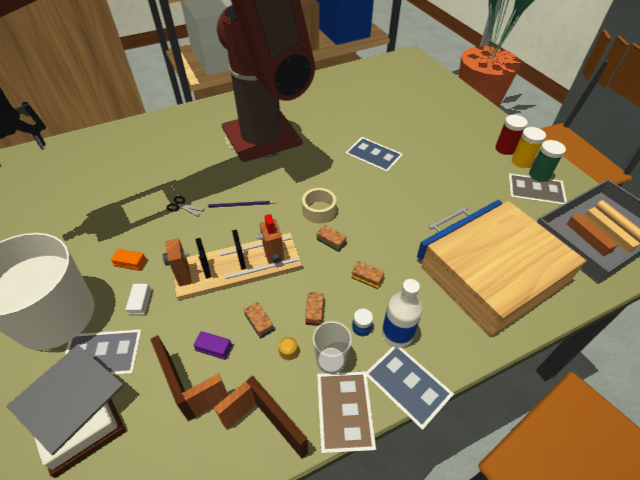

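```bash
cat > h.py <<'E'
import numpy as np,cv2
from scipy.spatial.transform import Rotation as R
from workcell import bot
def ray(p,px):
    Rm=cv2.Rodrigues(np.array(p["rvec"]))[0]; c=-Rm.T@np.array(p["tvec"])
    px=np.atleast_2d(np.array(px,float))
    d=np.c_[px,np.ones(len(px))]@np.linalg.inv(p["K"]).T@Rm
    return c,d
def w(p,px,z):
    c,d=ray(p,px); return c+d*((z-c[2])/d[:,2])[:,None]
def pix(p,X):
    return cv2.projectPoints(np.atleast_2d(np.array(X,float)),np.array(p["rvec"]),np.array(p["tvec"]),np.array(p["K"]),None)[0][:,0]
def crop(p,x0,y0,x1,y1,s,name):
    cv2.imwrite("pics/"+name,cv2.resize(p["color"][y0:y1,x0:x1,::-1],None,fx=s,fy=s,interpolation=cv2.INTER_CUBIC))
def st():
    s=bot.read_state(); m=R.from_rotvec(s["eef_rot"]).as_matrix()
    print("t",round(s["t"],2),"pos",s["position"].round(4),"x",m[:,0].round(3),"y",m[:,1].round(3),"z",m[:,2].round(3),"F",s["wrist_force"].round(1),"w",round(s["gripper_width"],4),"g",round(s["grasp_force"],1),"q",s["q"].round(2)); return s,m
E
python3 - <<'E'
from h import *
p=bot.get_image("top");crop(p,270,180,470,320,4,"c1.png")
crop(p,110,110,250,250,4,"c2.png")
s=bot.get_image("scene");crop(s,150,190,400,350,3.2,"c3.png")
for q,o in((p,"top"),(s,"scene")):
    for d in bot.trace("block0",q):
        m=d["region"].astype(np.uint8); c=cv2.findContours(m,0,1)[0]; c=max(c,key=cv2.contourArea).reshape(-1,2)
        W=w(q,c,0.018)[:,:2]
        px=q["color"][d["region"]].astype(float)
        hsv=cv2.cvtColor(px.astype(np.uint8)[None],cv2.COLOR_RGB2HSV)[0]
        st_=hsv[hsv[:,1]>190]
        hist=np.histogram(st_[:,0],bins=[0,5,22,35,80,100,130,180])[0] 
        r=cv2.minAreaRect((W*1000).astype(np.float32))
        print(o,[round(x) for x in d["bbox"]],round(d["confidence"],2),"rect",np.round(r[0]),np.round(r[1]),round(r[2]),hist)
E
```

```text
top [348, 209, 22, 32] 0.88 rect [ 668. -130.] [41. 76.] 63 [0 0 0 0 0 0 0]
top [481, 282, 22, 22] 0.76 rect [ 472. -479.] [41. 73.] 67 [0 0 0 0 0 0 0]
top [299, 269, 24, 27] 0.75 rect [501.   1.] [72. 40.] 25 [0 0 0 0 0 0 0]
top [288, 220, 27, 31] 0.66 rect [641.  25.] [73. 38.] 36 [0 0 0 0 0 0 0]
top [434, 216, 26, 26] 0.65 rect [ 655. -360.] [68. 37.] 44 [0 0 0 0 0 0 0]
top [480, 331, 33, 25] 0.59 rect [ 347. -478.] [78. 42.] 54 [  0 158   0   0   0   0   0]
top [390, 219, 18, 29] 0.54 rect [ 640. -252.] [73. 40.] 8 [0 0 0 0 0 0 0]
scene [313, 309, 22, 38] 0.95 rect [ 669. -132.] [37. 83.] 60 [18  3  0  0  0  0  0]
scene [260, 319, 30, 35] 0.8 rect [ 642. -254.] [81. 39.] 9 [0 0 0 0 0 2 0]
scene [211, 347, 41, 28] 0.8 rect [ 656. -363.] [78. 46.] 47 [0 0 0 0 0 0 0]
scene [367, 277, 35, 27] 0.67 rect [641.  21.] [73. 53.] 36 [ 0 40 33  0  0  0  0]
scene [130, 260, 36, 20] 0.66 rect [ 348. -480.] [88. 53.] 51 [  0 528   0   0   0   0   0]
scene [332, 238, 30, 27] 0.64 rect [502.  -5.] [77. 54.] 30 [0 0 0 0 0 0 0]
```

View pics/c1.png

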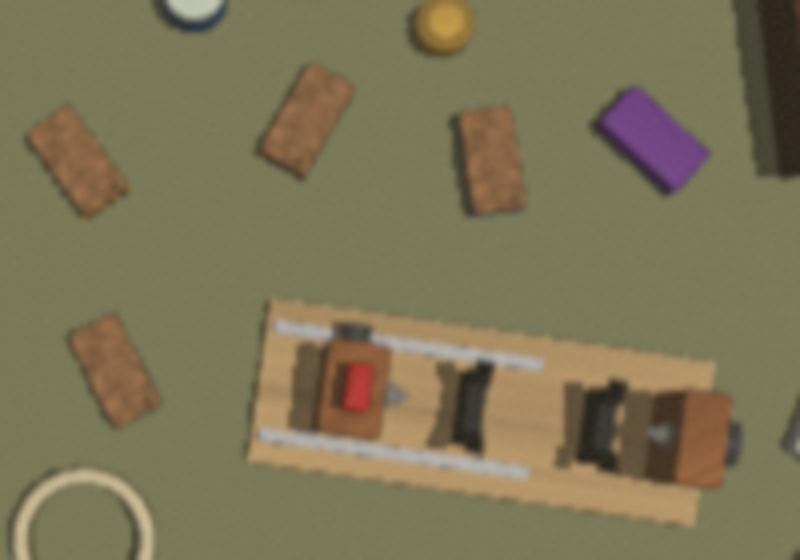

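View pics/c2.png

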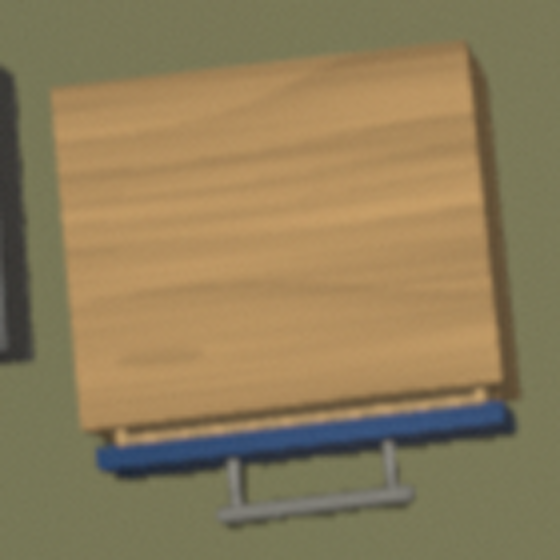

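View pics/c3.png

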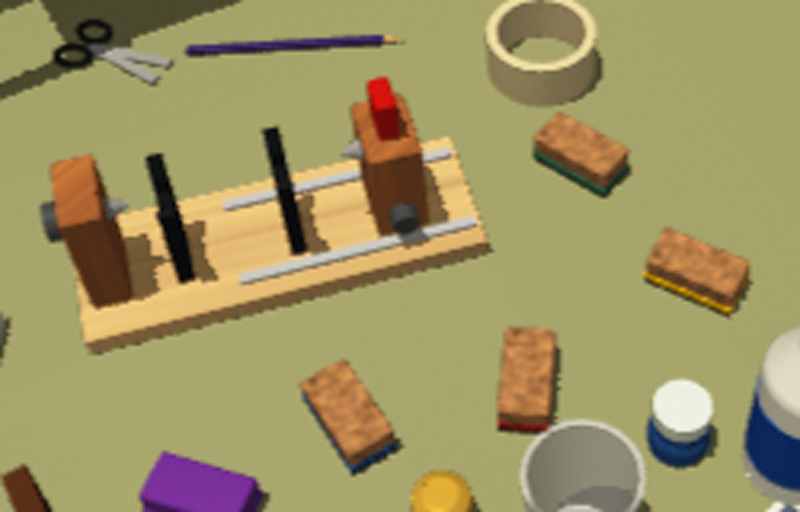

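```bash
python3 - <<'E'
from h import *
np.set_printoptions(suppress=True,precision=4)
p=bot.get_image("top"); s=bot.get_image("scene")
c=lambda o,k,u:np.array(o)+(np.array(u,float)+.5)/k-.5
J=lambda u,z:w(p,c((270,180),4,u),z)[:,:2]
b=J([(270,298),(717,362),(697,525),(248,462)],.018);print("base",b)
d=(b[0]-b[1]+b[3]-b[2]);y=d/np.linalg.norm(d);x=np.array([y[1],-y[0]]);print("y",y,"x",x,"ang",np.degrees(np.arctan2(x[1],x[0])),"dims",np.linalg.norm(b[0]-b[1]),np.linalg.norm(b[0]-b[3]))
print("centre",b.mean(0))
lug=J([(350,362),(372,366),(366,412),(343,409)],.145);print("lug",lug.mean(0))
# rest tops z .105: 
r1=J([(483,362),(470,448)],.105);r2=J([(616,382),(600,465)],.105)
print("rests",r1,r2)
tip=J([(405,395),(650,432)],.09);print("tips",tip,np.linalg.norm(tip[0]-tip[1]))
bc=b.mean(0)
for n,q in(("lug",lug.mean(0)),("r1",r1.mean(0)),("r2",r2.mean(0)),("t1",tip[0]),("t2",tip[1])): print(n,(q-bc)@x,(q-bc)@y)
K=lambda u,z:w(p,c((110,110),4,u),z)[:,:2]
t=K([(52,90),(468,43),(503,383),(80,432)],.085);print("cab",t,[np.linalg.norm(t[i]-t[i-1]) for i in range(4)])
v=t[0]+t[1]-t[2]-t[3];v/=np.linalg.norm(v);print("cabx",v,np.degrees(np.arctan2(v[1],v[0])))
u=t[0]+t[3]-t[1]-t[2];u/=np.linalg.norm(u);print("caby",u)
h=K([(225,516),(410,494)],.047);print("handle",h,h.mean(0),np.linalg.norm(h[0]-h[1]), "rel front mid", (h.mean(0)-(t[2]+t[3])/2)@v,(h.mean(0)-(t[2]+t[3])/2)@np.array([-v[1],v[0]]))
# scene cross checks
cs=lambda u:c((150,190),3.2,u)
print("scene lug top", w(s,cs([(370,82),(387,79),(399,102),(379,108)]),.145).mean(0))
print("scene tips",w(s,cs([(342,152),(130,207)]),.09))
print("scene pix lug", pix(s,np.r_[lug.mean(0),.145]))
st()
E
```

```text
base [[ 0.5472 -0.1032]
 [ 0.5047 -0.4008]
 [ 0.397  -0.3855]
 [ 0.4383 -0.0884]]
y [0.1394 0.9902] x [ 0.9902 -0.1394] ang -8.01272814166788 dims 0.300642040166672 0.10983387710240247
centre [ 0.4718 -0.2445]
lug [ 0.4851 -0.1527]
rests [[ 0.5017 -0.234 ]
 [ 0.4481 -0.2253]] [[ 0.4893 -0.3171]
 [ 0.4376 -0.3063]]
tips [[ 0.4814 -0.1863]
 [ 0.4582 -0.3409]] 0.1562858778915715
lug 0.0003339945895169467 0.09267244199800678
r1 0.0010379427062171098 0.015109856670463622
r2 0.0011201338723388317 -0.06775494273758215
t1 0.0013654068074007697 0.05889585997226907
t2 -5.500738675786019e-05 -0.0973835630233903
cab [[0.8591 0.4541]
 [0.8908 0.1854]
 [0.6679 0.1594]
 [0.6359 0.4289]] [np.float64(0.2245791105612419), np.float64(0.2705775342311494), np.float64(0.22445498520859752), np.float64(0.2714313736246279)]
cabx [0.9935 0.1141] 6.55276344077572
caby [-0.1176  0.9931]
handle [[0.5856 0.3458]
 [0.6002 0.2252]] [0.5929 0.2855] 0.12152628751483924 rel front mid -0.05963482770431038 -0.0018429576709839003
scene lug top [ 0.4871 -0.1536  0.145 ]
scene tips [[ 0.4792 -0.188   0.09  ]
 [ 0.4618 -0.3401  0.09  ]]
scene pix lug [[269.5873 217.8912]]
t 2.0 pos [ 0.1587 -0.6045  0.2313] x [ 0.967  0.254 -0.   ] y [ 0.254 -0.967  0.   ] z [-0. -0. -1.] F [-0.1 -0.3  0.2] w 0.0855 g 0.0 q [-1.44  0.22  1.53 -0.    1.39 -0.13]
```

```bash
cat >> h.py <<'E'
JA=np.array([0.4686,-0.2723]); JY=np.array([.1394,.9902]); JX=np.array([.9902,-.1394])
CX=np.array([.9935,.1141]); CY=np.array([-.1141,.9935]); H0=np.array([.5929,.2855]); Q0=.008
def legs(*L,start=None):
    """L: (x,y,z,yaw deg). prints rows: turn with translation, in tool axes (tool pointing down)"""
    s,m=st(); P=np.array(s["position"]); a=np.degrees(np.arctan2(m[1,0],m[0,0]))
    print("yaw",round(a,2))
    for x,y,z,b in L:
        t=-(b-a); t=(t+180)%360-180
        n=max(1,int(np.ceil(abs(t)/8.5))) if abs(t)>.3 else 0
        if n: print(n,"x turn",round(t/n,2))
        a=b; th=np.radians(a); D=np.array([x,y,z])-P; P=np.array([x,y,z])
        T=np.array([D@[np.cos(th),np.sin(th),0],D@[np.sin(th),-np.cos(th),0],-D[2]])*100
        k=max(1,int(np.ceil(np.linalg.norm(T)/4.9))); print("  tot",T.round(2),k,"x",(T/k).round(2))
E
python3 - <<'E'
from h import *
legs((.486,-.153,.2,-8),(.486,-.153,.116,-8),(*(np.array([.486,-.153])+.027*JY),.116,-8))
E
```

```text
t 2.0 pos [ 0.1587 -0.6045  0.2313] x [ 0.967  0.254 -0.   ] y [ 0.254 -0.967  0.   ] z [-0. -0. -1.] F [-0.1 -0.3  0.2] w 0.0855 g 0.0 q [-1.44  0.22  1.53 -0.    1.39 -0.13]
yaw 14.71
3 x turn 7.57
  tot [ 26.13 -49.27   3.13] 12 x [ 2.18 -4.11  0.26]
  tot [0.  0.  8.4] 2 x [0.  0.  4.2]
  tot [ 0.  -2.7 -0. ] 1 x [ 0.  -2.7 -0. ]
```

Request:
{"op": "arm_command", "data": {"plan": [{"translation":[0,0,0],"turn":7.57,"jaw":5},{"translation":[0,0,0],"turn":7.57,"jaw":5},{"translation":[0,0,0],"turn":7.57,"jaw":5},{"translation":[2.18,-4.11,0.26],"turn":0,"jaw":5},{"translation":[2.18,-4.11,0.26],"turn":0,"jaw":5},{"translation":[2.18,-4.11,0.26],"turn":0,"jaw":5},{"translation":[2.18,-4.11,0.26],"turn":0,"jaw":5},{"translation":[2.18,-4.11,0.26],"turn":0,"jaw":5},{"translation":[2.18,-4.11,0.26],"turn":0,"jaw":5},{"translation":[2.18,-4.11,0.26],"turn":0,"jaw":5}], "grip_force": 40}}

```text
t: 3.0
position: [0.3507, -0.3393, 0.2133]
eef_rot: [3.133, -0.22, 0.001]
wrist_force: [1.1, -0.5, 0.0]
gripper_width: 0.0496
grasp_force: 0.0
```

Request:
{"op": "arm_command", "data": {"plan": [{"translation":[2.18,-4.11,0.26],"turn":0,"jaw":5},{"translation":[2.18,-4.11,0.26],"turn":0,"jaw":5},{"translation":[2.18,-4.11,0.26],"turn":0,"jaw":5},{"translation":[2.18,-4.11,0.26],"turn":0,"jaw":5},{"translation":[2.18,-4.11,0.26],"turn":0,"jaw":5},{"translation":[0,0,0],"turn":0,"jaw":5},{"translation":[0,0,0],"turn":0,"jaw":5},{"translation":[0,0,0],"turn":0,"jaw":5},{"translation":[0,0,0],"turn":0,"jaw":5},{"translation":[0,0,0],"turn":0,"jaw":5}]}}

```text
t: 4.0
position: [0.4859, -0.1537, 0.2002]
eef_rot: [3.133, -0.222, 0.0]
wrist_force: [-0.2, -0.4, -0.0]
gripper_width: 0.05
grasp_force: 0.0
```

```bash
python3 - <<'E'
from h import *
legs((.486,-.153,.116,-8),(*(np.array([.486,-.153])+.027*JY),.116,-8))
E
```

```text
t 4.0 pos [ 0.4859 -0.1537  0.2002] x [ 0.99  -0.141  0.   ] y [-0.141 -0.99   0.   ] z [ 0. -0. -1.] F [-0.2 -0.4 -0. ] w 0.05 g 0.0 q [-0.46 -0.03  1.86 -0.    1.32  1.25]
yaw -8.12
  tot [-0.   -0.07  8.42] 2 x [-0.   -0.04  4.21]
  tot [ 0.  -2.7 -0. ] 1 x [ 0.  -2.7 -0. ]
```

Request:
{"op": "arm_command", "data": {"plan": [{"translation":[0,0,2.8],"turn":0,"jaw":5},{"translation":[0,0,2.8],"turn":0,"jaw":5},{"translation":[0,0,2.8],"turn":0,"jaw":5},{"translation":[0,0,0],"turn":0,"jaw":5},{"translation":[0,0,0],"turn":0,"jaw":1},{"translation":[0,0,0],"turn":0,"jaw":1},{"translation":[0,0,0],"turn":0,"jaw":1},{"translation":[0,0,0],"turn":0,"jaw":1},{"translation":[0,0,0],"turn":0,"jaw":1},{"translation":[0,0,0],"turn":0,"jaw":1}]}}

```text
t: 5.0
position: [0.4876, -0.1534, 0.1182]
eef_rot: [3.132, -0.219, 0.005]
wrist_force: [-2.3, -1.5, 7.2]
gripper_width: 0.0154
grasp_force: 42.1
```

```bash
python3 - <<'E'
from h import *
st()
E
```

```text
t 5.0 pos [ 0.4876 -0.1534  0.1182] x [ 0.99  -0.139  0.003] y [-0.139 -0.99   0.002] z [ 0.003 -0.002 -1.   ] F [-2.3 -1.5  7.2] w 0.0154 g 42.1 q [-0.46  0.06  1.93 -0.    1.15  1.25]
```

Request:
{"op": "arm_command", "data": {"plan": [{"translation":[0,-0.5,0],"turn":0,"jaw":1},{"translation":[0,-0.5,0],"turn":0,"jaw":1},{"translation":[0,-0.5,0],"turn":0,"jaw":1},{"translation":[0,-0.5,0],"turn":0,"jaw":1},{"translation":[0,-0.4,0],"turn":0,"jaw":1},{"translation":[0,-0.3,0],"turn":0,"jaw":1},{"translation":[0,0,0],"turn":0,"jaw":1},{"translation":[0,0,0],"turn":0,"jaw":1},{"translation":[0,0,0],"turn":0,"jaw":5},{"translation":[0,0,0],"turn":0,"jaw":5}]}}

```text
t: 6.0
position: [0.4903, -0.1257, 0.1164]
eef_rot: [-3.134, 0.219, -0.001]
wrist_force: [-0.9, -0.4, 0.3]
gripper_width: 0.0432
grasp_force: 0.0
```

Request:
{"op": "arm_command", "data": {"plan": [{"translation":[0,0,0],"turn":0,"jaw":5},{"translation":[0,0,-3],"turn":0,"jaw":5},{"translation":[0,0,-4],"turn":0,"jaw":5},{"translation":[0,0,0],"turn":-8.5,"jaw":2.6},{"translation":[0,0,0],"turn":-8.5,"jaw":2.6},{"translation":[0,0,0],"turn":-8.5,"jaw":2.6},{"translation":[0,0,0],"turn":-8.5,"jaw":2.6},{"translation":[0,0,0],"turn":-8.5,"jaw":2.6},{"translation":[0,0,0],"turn":-8.5,"jaw":2.6},{"translation":[0,0,0],"turn":-8.5,"jaw":2.6}]}}

```text
t: 7.0
position: [0.49, -0.1256, 0.1858]
eef_rot: [-2.825, -1.374, 0.0]
wrist_force: [-0.3, 0.1, 0.9]
gripper_width: 0.0263
grasp_force: 0.0
```

```bash
python3 - <<'E'
from h import *
legs((*H0,.19,96.55),(*H0,.028,96.55),(*(H0-.178*CX),.028,96.55))
E
```

```text
t 7.0 pos [ 0.49   -0.1256  0.1858] x [ 0.618  0.787 -0.   ] y [ 0.787 -0.618 -0.001] z [-0.  0. -1.] F [-0.3  0.1  0.9] w 0.0263 g 0.0 q [-0.41 -0.03  1.88  0.    1.29  0.26]
yaw 51.86
6 x turn -7.45
  tot [39.66 14.91 -0.42] 9 x [ 4.41  1.66 -0.05]
  tot [ 0.   0.  16.2] 4 x [0.   0.   4.05]
  tot [ -0.  -17.8  -0. ] 4 x [-0.   -4.45 -0.  ]
```

Request:
{"op": "arm_command", "data": {"plan": [{"translation":[0,0,0],"turn":-7.45,"jaw":2.6},{"translation":[0,0,0],"turn":-7.45,"jaw":2.6},{"translation":[0,0,0],"turn":-7.45,"jaw":2.6},{"translation":[0,0,0],"turn":-7.45,"jaw":2.6},{"translation":[0,0,0],"turn":-7.45,"jaw":2.6},{"translation":[0,0,0],"turn":-7.45,"jaw":2.6},{"translation":[4.41,1.66,0],"turn":0,"jaw":2.6},{"translation":[4.41,1.66,0],"turn":0,"jaw":2.6},{"translation":[4.41,1.66,0],"turn":0,"jaw":2.6},{"translation":[4.41,1.66,0],"turn":0,"jaw":2.6}]}}

```text
t: 8.0
position: [0.5372, 0.0585, 0.186]
eef_rot: [2.099, 2.338, 0.0]
wrist_force: [1.2, -0.2, 0.3]
gripper_width: 0.0259
grasp_force: 0.0
```

Request:
{"op": "arm_command", "data": {"plan": [{"translation":[4.41,1.66,0],"turn":0,"jaw":2.6},{"translation":[4.41,1.66,0],"turn":0,"jaw":2.6},{"translation":[4.41,1.66,0],"turn":0,"jaw":2.6},{"translation":[4.41,1.66,0],"turn":0,"jaw":2.6},{"translation":[4.41,1.66,0],"turn":0,"jaw":2.6},{"translation":[0,0,3],"turn":0,"jaw":2.6},{"translation":[0,0,3],"turn":0,"jaw":2.6},{"translation":[0,0,0],"turn":0,"jaw":2.6},{"translation":[0,0,0],"turn":0,"jaw":2.6},{"translation":[0,0,0],"turn":0,"jaw":2.6}]}}

```text
t: 9.0
position: [0.597, 0.285, 0.1282]
eef_rot: [2.098, 2.337, 0.004]
wrist_force: [0.6, 0.1, 0.7]
gripper_width: 0.0258
grasp_force: 0.0
```

```bash
python3 - <<'E'
from h import *
legs((*H0,.028,96.55),(*(H0-.178*CX),.028,96.55))
p=bot.get_image("top");crop(p,110,110,250,250,4,"c4.png")
E
```

```text
t 9.0 pos [0.597  0.285  0.1282] x [-0.108  0.994  0.001] y [0.994 0.108 0.003] z [ 0.003  0.001 -1.   ] F [0.6 0.1 0.7] w 0.0258 g 0.0 q [0.33 0.39 1.52 0.   1.23 0.22]
yaw 96.17
1 x turn -0.38
  tot [ 0.09 -0.4  10.02] 3 x [ 0.03 -0.13  3.34]
  tot [ -0.  -17.8  -0. ] 4 x [-0.   -4.45 -0.  ]
```

Request:
{"op": "arm_command", "data": {"plan": [{"translation":[0,0,0],"turn":0,"jaw":2.6},{"translation":[0,0,0],"turn":0,"jaw":2.6},{"translation":[0,0,0],"turn":0,"jaw":2.6},{"translation":[0,0,0],"turn":0,"jaw":2.6},{"translation":[0,0,0],"turn":0,"jaw":2.6},{"translation":[0,0,0],"turn":0,"jaw":2.6},{"translation":[0,0,0],"turn":0,"jaw":2.6},{"translation":[0,0,0],"turn":0,"jaw":2.6},{"translation":[0,0,0],"turn":0,"jaw":2.6},{"translation":[0,0,0],"turn":0,"jaw":2.6}]}}

```text
t: 10.05
position: [0.5958, 0.285, 0.1261]
eef_rot: [-2.098, -2.338, 0.0]
wrist_force: [-0.1, 0.5, -0.7]
gripper_width: 0.0257
grasp_force: 0.0
```

```bash
python3 - <<'E'
from h import *
legs((*H0,.028,96.55))
E
```

```text
t 10.05 pos [0.5958 0.285  0.1261] x [-0.108  0.994  0.   ] y [ 0.994  0.108 -0.   ] z [-0.  0. -1.] F [-0.1  0.5 -0.7] w 0.0257 g 0.0 q [0.33 0.39 1.52 0.   1.23 0.22]
yaw 96.21
1 x turn -0.34
  tot [ 0.08 -0.28  9.81] 3 x [ 0.03 -0.09  3.27]
```

Request:
{"op": "arm_command", "data": {"plan": [{"translation":[0.08,-0.28,0],"turn":-0.34,"jaw":2.6},{"translation":[0,0,3.3],"turn":0,"jaw":2.6},{"translation":[0,0,3.3],"turn":0,"jaw":2.6},{"translation":[0,0,3.2],"turn":0,"jaw":2.6},{"translation":[0,0,0],"turn":0,"jaw":2.6},{"translation":[0,0,0],"turn":0,"jaw":0.5},{"translation":[0,0,0],"turn":0,"jaw":0.5},{"translation":[0,0,0],"turn":0,"jaw":0.5},{"translation":[0,0,0],"turn":0,"jaw":0.5},{"translation":[0,0,0],"turn":0,"jaw":0.5}]}}

```text
t: 11.05
position: [0.5934, 0.2856, 0.0288]
eef_rot: [2.091, 2.344, 0.002]
wrist_force: [1.4, 0.1, 5.9]
gripper_width: 0.0095
grasp_force: 39.2
```

```bash
python3 - <<'E'
from h import *
s,m=st(); D=-CX*.178; print(D@m[:2,0]*100,D@m[:2,1]*100)
E
```

```text
t 11.05 pos [0.5934 0.2856 0.0288] x [-0.114  0.993  0.   ] y [0.993 0.114 0.001] z [ 0.001  0.    -1.   ] F [1.4 0.1 5.9] w 0.0095 g 39.2 q [0.33 0.5  1.57 0.   1.07 0.21]
-0.0007478430995799552 -17.80053175728942
```

Request:
{"op": "arm_command", "data": {"plan": [{"translation":[0,-1,0],"turn":0,"jaw":0.5},{"translation":[0,-2,0],"turn":0,"jaw":0.5},{"translation":[0,-2.5,0],"turn":0,"jaw":0.5},{"translation":[0,-2.5,0],"turn":0,"jaw":0.5},{"translation":[0,-2.5,0],"turn":0,"jaw":0.5},{"translation":[0,-2.5,0],"turn":0,"jaw":0.5},{"translation":[0,-2.3,0],"turn":0,"jaw":0.5},{"translation":[0,-1.5,0],"turn":0,"jaw":0.5},{"translation":[0,-1,0],"turn":0,"jaw":0.5},{"translation":[0,0,0],"turn":0,"jaw":0.5}]}}

```text
t: 12.05
position: [0.4149, 0.2642, 0.0287]
eef_rot: [2.089, 2.345, -0.002]
wrist_force: [-0.2, -4.0, 9.1]
gripper_width: 0.0091
grasp_force: 41.3
```

Request:
{"op": "arm_command", "data": {"plan": [{"translation":[0,0,0],"turn":0,"jaw":0.5},{"translation":[0,0,0],"turn":0,"jaw":0.5},{"translation":[0,0,0],"turn":0,"jaw":2.6},{"translation":[0,0,0],"turn":0,"jaw":2.6},{"translation":[0,0,0],"turn":0,"jaw":2.6},{"translation":[0,0,-4],"turn":0,"jaw":2.6},{"translation":[0,0,-4.5],"turn":0,"jaw":5},{"translation":[-4,0,-4.5],"turn":0,"jaw":5},{"translation":[-4,-2,-2],"turn":0,"jaw":5},{"translation":[-4,-2,0],"turn":0,"jaw":5}]}}

```text
t: 13.05
position: [0.3908, 0.1478, 0.1737]
eef_rot: [2.087, 2.344, 0.007]
wrist_force: [0.2, -0.4, 0.4]
gripper_width: 0.0504
grasp_force: 0.0
```

Request:
{"op": "arm_command", "data": {"plan": [{"translation":[-4,0,0],"turn":0,"jaw":5},{"translation":[-4,0,0],"turn":0,"jaw":5},{"translation":[-4,0,0],"turn":0,"jaw":5},{"translation":[0,0,0],"turn":0,"jaw":5},{"translation":[0,0,0],"turn":0,"jaw":5},{"translation":[0,0,0],"turn":0,"jaw":5},{"translation":[0,0,0],"turn":0,"jaw":5},{"translation":[0,0,0],"turn":0,"jaw":5},{"translation":[0,0,0],"turn":0,"jaw":5},{"translation":[0,0,0],"turn":0,"jaw":5}]}}

```text
t: 14.05
position: [0.4029, 0.0294, 0.1704]
eef_rot: [-2.09, -2.346, 0.0]
wrist_force: [-0.1, 0.3, 0.5]
gripper_width: 0.0502
grasp_force: 0.0
```

```bash
python3 - <<'E'
from h import *
st()
p=bot.get_image("top");crop(p,110,180,310,320,4,"c5.png")
for d in bot.trace("blank",p): 
    c=max(cv2.findContours(d["region"].astype(np.uint8),0,1)[0],key=cv2.contourArea).reshape(-1,2)
    r=cv2.minAreaRect((w(p,c,.042)[:,:2]*1000).astype(np.float32)); print(d["bbox"],d["confidence"],r)
for d in bot.look_for("kit_drawer0_handle",p): print(d)
E
```

```text
t 14.05 pos [0.4029 0.0294 0.1704] x [-0.115  0.993  0.   ] y [ 0.993  0.115 -0.   ] z [-0.  0. -1.] F [-0.1  0.3  0.5] w 0.0502 g 0.0 q [-0.12 -0.28  2.14  0.    1.29 -0.24]
[189.9, 251.1, 58.9, 32.3] 0.97 ((552.112548828125, 285.1005859375), (30.86338996887207, 156.38487243652344), 23.48896598815918)
[191.4, 257.6, 105.0, 100.9] 0.64 ((535.4764404296875, 284.76483154296875), (248.48440551757812, 272.6697692871094), 6.869729995727539)
{'bbox': [193.3, 256.1, 107.8, 99.6], 'confidence': 0.73}
{'bbox': [299.2, 269.6, 24.2, 25.9], 'confidence': 0.58}
```

View pics/c5.png

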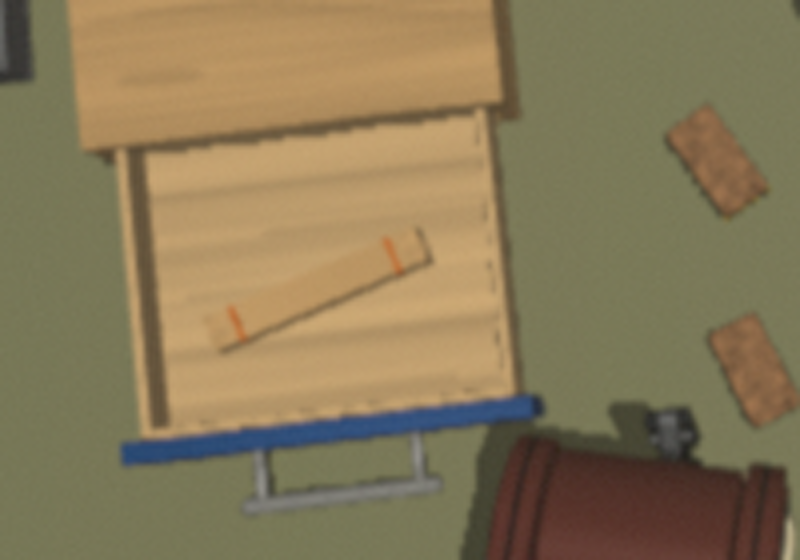

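```bash
python3 - <<'E'
from h import *
np.set_printoptions(suppress=True,precision=4)
p=bot.get_image("top")
K=lambda u,z:w(p,np.array([110,180])+(np.array(u)+.5)/4-.5,z)[:,:2]
a=K([(236,324),(393,255),(205,318),(222,350),(418,230),(433,262)],.046); print(a,a[:2].mean(0),a[2:].mean(0))
for d in (a[0]-a[1],a[2]+a[3]-a[4]-a[5]): print(np.degrees(np.arctan2(d[1],d[0])),np.linalg.norm(d))
h=K([(250,507),(437,485)],.047);print(h.mean(0))
legs((.5515,.285,.15,113.5),(.5515,.285,.025,113.5))
E
```

```text
[[0.528  0.3375]
 [0.5733 0.236 ]
 [0.5319 0.3578]
 [0.511  0.3461]
 [0.5897 0.22  ]
 [0.5687 0.2098]] [0.5506 0.2867] [0.5503 0.2834]
114.0493160510858 0.11109471154302257
112.84365552103235 0.29749300272698503
[0.4166 0.2648]
t 14.25 pos [0.4029 0.029  0.1705] x [-0.114  0.993  0.   ] y [0.993 0.114 0.   ] z [ 0.  0. -1.] F [-0.5  0.1  0. ] w 0.0499 g 0.0 q [-0.12 -0.28  2.14  0.    1.29 -0.24]
yaw 96.55
2 x turn -8.47
  tot [17.55 23.83  2.05] 7 x [2.51 3.4  0.29]
  tot [ 0.   0.  12.5] 3 x [0.   0.   4.17]
```

Request:
{"op": "arm_command", "data": {"plan": [{"translation":[0,0,0],"turn":-8.47,"jaw":5},{"translation":[0,0,0],"turn":-8.47,"jaw":5},{"translation":[2.5,3.4,0.29],"turn":0,"jaw":5},{"translation":[2.5,3.4,0.29],"turn":0,"jaw":5},{"translation":[2.5,3.4,0.29],"turn":0,"jaw":5},{"translation":[2.5,3.4,0.29],"turn":0,"jaw":5},{"translation":[2.5,3.4,0.29],"turn":0,"jaw":5},{"translation":[2.5,3.4,0.29],"turn":0,"jaw":5},{"translation":[2.5,3.4,0.29],"turn":0,"jaw":5},{"translation":[0,0,3],"turn":0,"jaw":5}]}}

```text
t: 15.25
position: [0.5566, 0.2895, 0.1243]
eef_rot: [1.716, 2.625, 0.015]
wrist_force: [-0.3, -0.1, 0.1]
gripper_width: 0.0499
grasp_force: 0.0
```

Request:
{"op": "arm_command", "data": {"plan": [{"translation":[0,0,3],"turn":0,"jaw":5},{"translation":[0,0,0],"turn":0,"jaw":5},{"translation":[0,0,0],"turn":0,"jaw":5},{"translation":[0,0,0],"turn":0,"jaw":5},{"translation":[0,0,0],"turn":0,"jaw":5},{"translation":[0,0,0],"turn":0,"jaw":5},{"translation":[0,0,0],"turn":0,"jaw":5},{"translation":[0,0,0],"turn":0,"jaw":5},{"translation":[0,0,0],"turn":0,"jaw":5},{"translation":[0,0,0],"turn":0,"jaw":5}]}}

```text
t: 16.25
position: [0.5514, 0.2843, 0.0902]
eef_rot: [-1.723, -2.627, 0.0]
wrist_force: [-0.6, -0.6, 0.8]
gripper_width: 0.05
grasp_force: 0.0
```

```bash
python3 - <<'E'
from h import *
legs((.5505,.285,.024,113.5))
E
```

```text
t 16.25 pos [0.5514 0.2843 0.0902] x [-0.398  0.917  0.   ] y [ 0.917  0.398 -0.   ] z [-0.  0. -1.] F [-0.6 -0.6  0.8] w 0.05 g 0.0 q [ 0.35  0.34  1.65  0.    1.14 -0.06]
yaw 113.48
  tot [ 0.11 -0.05  6.62] 2 x [ 0.05 -0.03  3.31]
```

Request:
{"op": "arm_command", "data": {"plan": [{"translation":[0.1,0,2],"turn":0,"jaw":5},{"translation":[0,0,2],"turn":0,"jaw":5},{"translation":[0,0,1.6],"turn":0,"jaw":5},{"translation":[0,0,0.9],"turn":0,"jaw":5},{"translation":[0,0,0],"turn":0,"jaw":5},{"translation":[0,0,0],"turn":0,"jaw":1},{"translation":[0,0,0],"turn":0,"jaw":1},{"translation":[0,0,0],"turn":0,"jaw":1},{"translation":[0,0,0],"turn":0,"jaw":1},{"translation":[0,0,0],"turn":0,"jaw":1}], "grip_force": 50}}

```text
t: 17.25
position: [0.552, 0.2855, 0.0265]
eef_rot: [1.722, 2.626, 0.003]
wrist_force: [-0.3, -0.7, 6.1]
gripper_width: 0.0225
grasp_force: 51.0
```

```bash
python3 - <<'E'
from h import *
legs((.5505,.285,.19,113.5),(*(JA+.022*JY),.19,82),(*(JA+.022*JY),.081,82))
E
```

```text
t 17.25 pos [0.552  0.2855 0.0265] x [-0.398  0.917 -0.   ] y [0.917 0.398 0.002] z [ 0.002  0.001 -1.   ] F [-0.3 -0.7  6.1] w 0.0225 g 51.0 q [ 0.35  0.43  1.68  0.    1.03 -0.06]
yaw 113.48
  tot [ 1.000e-02 -1.600e-01 -1.635e+01] 4 x [ 0.   -0.04 -4.09]
4 x turn 7.88
  tot [-54.13  -0.35  -0.  ] 12 x [-4.51 -0.03 -0.  ]
  tot [ 0.   0.  10.9] 3 x [0.   0.   3.63]
```

Request:
{"op": "arm_command", "data": {"plan": [{"translation":[0,0,-1],"turn":0,"jaw":1},{"translation":[0,0,-2.5],"turn":0,"jaw":1},{"translation":[0,0,-4],"turn":0,"jaw":1},{"translation":[0,0,-4.5],"turn":0,"jaw":1},{"translation":[0,0,-4],"turn":0,"jaw":1},{"translation":[0,0,0],"turn":7.88,"jaw":1},{"translation":[0,0,0],"turn":7.88,"jaw":1},{"translation":[0,0,0],"turn":7.88,"jaw":1},{"translation":[0,0,0],"turn":7.88,"jaw":1},{"translation":[0,0,0],"turn":0,"jaw":1}]}}

```text
t: 18.25
position: [0.5507, 0.285, 0.1852]
eef_rot: [-2.373, -2.059, 0.001]
wrist_force: [0.4, 0.5, 0.5]
gripper_width: 0.0233
grasp_force: 55.4
```

Request:
{"op": "arm_command", "data": {"plan": [{"translation":[-2,0,0],"turn":0,"jaw":1},{"translation":[-4,0,0],"turn":0,"jaw":1},{"translation":[-4,0,0],"turn":0,"jaw":1},{"translation":[-4,0,0],"turn":0,"jaw":1},{"translation":[-4,0,0],"turn":0,"jaw":1},{"translation":[-4,0,0],"turn":0,"jaw":1},{"translation":[-4,0,0],"turn":0,"jaw":1},{"translation":[-4,0,0],"turn":0,"jaw":1},{"translation":[-4,0,0],"turn":0,"jaw":1},{"translation":[-4,0,0],"turn":0,"jaw":1}]}}

```text
t: 19.25
position: [0.4973, -0.0925, 0.1854]
eef_rot: [2.367, 2.065, 0.0]
wrist_force: [0.7, -0.1, -1.0]
gripper_width: 0.0229
grasp_force: 55.4
```

Request:
{"op": "arm_command", "data": {"plan": [{"translation":[-4,0,0],"turn":0,"jaw":1},{"translation":[-4,0,0],"turn":0,"jaw":1},{"translation":[-4,0,0],"turn":0,"jaw":1},{"translation":[-3,0,0],"turn":0,"jaw":1},{"translation":[-1,0,0],"turn":0,"jaw":1},{"translation":[0,0,0],"turn":0,"jaw":1},{"translation":[0,0,0],"turn":0,"jaw":1},{"translation":[0,0,0],"turn":0,"jaw":1},{"translation":[0,0,0],"turn":0,"jaw":1},{"translation":[0,0,0],"turn":0,"jaw":1}]}}

```text
t: 20.25
position: [0.4759, -0.2486, 0.1852]
eef_rot: [2.37, 2.062, 0.0]
wrist_force: [-0.5, 0.4, -1.4]
gripper_width: 0.0231
grasp_force: 55.4
```

```bash
python3 - <<'E'
from h import *
legs((*(JA+.022*JY),.083,82))
p=bot.get_image("top");s=bot.get_image("scene")
a=p["color"][180:320,270:470];b=s["color"][170:310,150:350]
im=np.vstack([np.hstack([a,b])]);cv2.imwrite("pics/c6.png",cv2.resize(im[:,:,::-1],None,fx=2,fy=2,interpolation=cv2.INTER_CUBIC))
E
```

```text
t 20.25 pos [ 0.4759 -0.2486  0.1852] x [0.138 0.99  0.   ] y [ 0.99  -0.138  0.   ] z [ 0.  0. -1.] F [-0.5  0.4 -1.4] w 0.0231 g 55.4 q [-0.63  0.05  1.81  0.    1.29 -0.49]
yaw 82.06
  tot [-0.25 -0.39 10.22] 3 x [-0.08 -0.13  3.41]
```

View pics/c6.png

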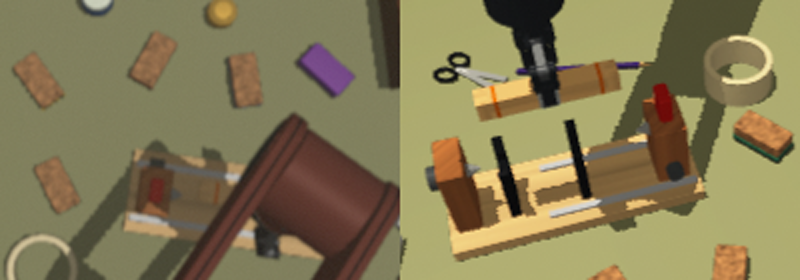

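Request:
{"op": "arm_command", "data": {"plan": [{"translation":[-0.25,-0.39,0],"turn":0,"jaw":1},{"translation":[0,0,0],"turn":0,"jaw":1},{"translation":[0,0,2.5],"turn":0,"jaw":1},{"translation":[0,0,2.5],"turn":0,"jaw":1},{"translation":[0,0,1.5],"turn":0,"jaw":1},{"translation":[0,0,0.8],"turn":0,"jaw":1},{"translation":[0,0,0.8],"turn":0,"jaw":1},{"translation":[0,0,0.8],"turn":0,"jaw":1},{"translation":[0,0,0],"turn":0,"jaw":1},{"translation":[0,0,0],"turn":0,"jaw":1}]}}

```text
t: 21.35
position: [0.4716, -0.2516, 0.0965]
eef_rot: [2.371, 2.06, 0.0]
wrist_force: [0.7, -0.2, -0.3]
gripper_width: 0.0226
grasp_force: 55.4
```

```bash
python3 - <<'E'
from h import *
legs((*(JA+.022*JY),.083,82))
E
```

```text
t 21.35 pos [ 0.4716 -0.2516  0.0965] x [ 0.14  0.99 -0.  ] y [ 0.99 -0.14  0.  ] z [ 0. -0. -1.] F [ 0.7 -0.2 -0.3] w 0.0226 g 55.4 q [-0.64  0.15  1.88 -0.    1.12 -0.5 ]
yaw 81.97
  tot [ 0.11 -0.01  1.35] 1 x [ 0.11 -0.01  1.35]
```

Request:
{"op": "arm_command", "data": {"plan": [{"translation":[0,0,0.5],"turn":0,"jaw":1},{"translation":[0,0,0.4],"turn":0,"jaw":1},{"translation":[0,0,0.2],"turn":0,"jaw":1},{"translation":[0,0,0],"turn":0,"jaw":1},{"translation":[0,0,0],"turn":0,"jaw":1},{"translation":[0,0,0],"turn":0,"jaw":1},{"translation":[0,0,0],"turn":0,"jaw":1},{"translation":[0,0,0],"turn":0,"jaw":1},{"translation":[0,0,0],"turn":0,"jaw":1},{"translation":[0,0,0],"turn":0,"jaw":1}]}}

```text
t: 22.35
position: [0.4714, -0.2514, 0.0852]
eef_rot: [2.372, 2.06, 0.0]
wrist_force: [0.2, -0.2, 0.1]
gripper_width: 0.0228
grasp_force: 55.9
```

```bash
python3 - <<'E'
from h import *
st()
s=bot.get_image("scene");crop(s,150,170,350,310,4,"c7.png")
E
```

```text
t 22.35 pos [ 0.4714 -0.2514  0.0852] x [0.14 0.99 0.  ] y [ 0.99 -0.14  0.  ] z [ 0.  0. -1.] F [ 0.2 -0.2  0.1] w 0.0228 g 55.9 q [-0.64  0.16  1.89  0.    1.09 -0.5 ]
```

View pics/c7.png

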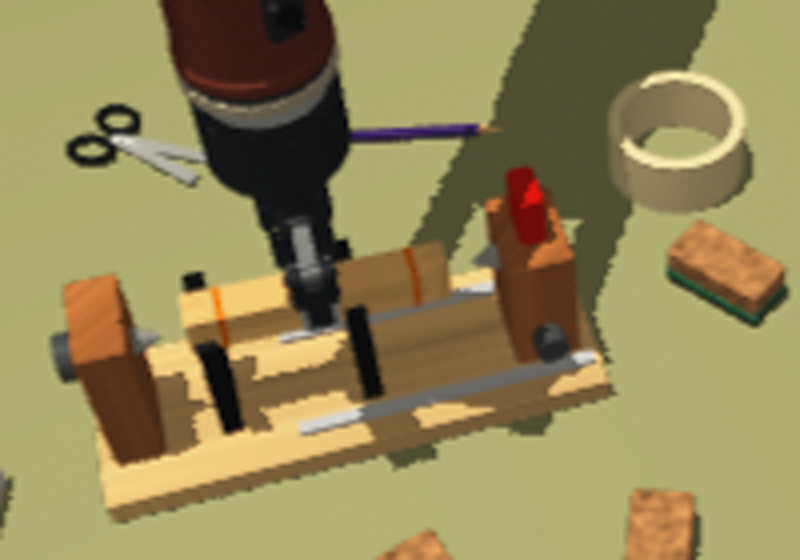

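Request:
{"op": "arm_command", "data": {"plan": [{"translation":[0,0,0.15],"turn":0,"jaw":1},{"translation":[0,0,0.1],"turn":0,"jaw":1},{"translation":[0,0,0],"turn":0,"jaw":1},{"translation":[0,0,0],"turn":0,"jaw":1},{"translation":[0,0,0],"turn":0,"jaw":1},{"translation":[0,0,0],"turn":0,"jaw":1},{"translation":[0,0,0],"turn":0,"jaw":1},{"translation":[0,0,0],"turn":0,"jaw":1},{"translation":[0,0,0],"turn":0,"jaw":1},{"translation":[0,0,0],"turn":0,"jaw":1}]}}

```text
t: 23.4
position: [0.4715, -0.2516, 0.0831]
eef_rot: [2.371, 2.06, 0.0]
wrist_force: [-2.7, 0.7, 5.8]
gripper_width: 0.0229
grasp_force: 56.6
```

Request:
{"op": "arm_command", "data": {"plan": [{"translation":[0,0,0],"turn":0,"jaw":4.5},{"translation":[0,0,0],"turn":0,"jaw":4.5},{"translation":[0,0,0],"turn":0,"jaw":4.5},{"translation":[0,0,0],"turn":0,"jaw":4.5},{"translation":[0,0,-2],"turn":0,"jaw":4.5},{"translation":[0,0,-4],"turn":0,"jaw":4.5},{"translation":[0,0,-4],"turn":0,"jaw":4.5},{"translation":[3.2,0,0],"turn":0,"jaw":4.5},{"translation":[4.8,0,0],"turn":0,"jaw":4.5},{"translation":[4.8,0,0],"turn":0,"jaw":4.5}]}}

```text
t: 24.4
position: [0.4894, -0.1239, 0.1831]
eef_rot: [2.373, 2.057, 0.001]
wrist_force: [1.1, 0.4, 0.3]
gripper_width: 0.0448
grasp_force: 0.0
```

Request:
{"op": "arm_command", "data": {"plan": [{"translation":[0,0,0],"turn":8.5,"jaw":4.5},{"translation":[0,0,0],"turn":8.5,"jaw":4.5},{"translation":[0,0,0],"turn":8.5,"jaw":4.5},{"translation":[0,0,0],"turn":8.5,"jaw":4.5},{"translation":[0,0,0],"turn":8.5,"jaw":4.5},{"translation":[0,0,0],"turn":8.5,"jaw":4.5},{"translation":[0,0,0],"turn":8.5,"jaw":4.5},{"translation":[0,0,0],"turn":8.5,"jaw":4.5},{"translation":[0,0,0],"turn":8.5,"jaw":4.5},{"translation":[0,0,0],"turn":8.5,"jaw":4.5}]}}

```text
t: 25.4
position: [0.4892, -0.1246, 0.1825]
eef_rot: [-3.14, 0.093, 0.0]
wrist_force: [0.1, 0.7, 0.2]
gripper_width: 0.0449
grasp_force: 0.0
```

Request:
{"op": "arm_command", "data": {"plan": [{"translation":[0,0,0],"turn":5,"jaw":4.5},{"translation":[0,0,0],"turn":0,"jaw":4.5},{"translation":[0,0,0],"turn":0,"jaw":4.5},{"translation":[0,0,0],"turn":0,"jaw":4.5},{"translation":[0,0,0],"turn":0,"jaw":4.5},{"translation":[0,0,0],"turn":0,"jaw":4.5},{"translation":[0,0,0],"turn":0,"jaw":4.5},{"translation":[0,0,0],"turn":0,"jaw":4.5},{"translation":[0,0,0],"turn":0,"jaw":4.5},{"translation":[0,0,0],"turn":0,"jaw":4.5}]}}

```text
t: 26.4
position: [0.4893, -0.1247, 0.1827]
eef_rot: [3.134, -0.22, -0.0]
wrist_force: [0.3, -0.4, -0.8]
gripper_width: 0.0447
grasp_force: 0.0
```

```bash
python3 - <<'E'
from h import *
legs((.4895,-.126,.117,-8))
s=bot.get_image("scene");crop(s,150,170,350,310,4,"c8.png")
for d in bot.trace("blank",s): print(d["bbox"],d["confidence"])
E
```

```text
t 26.4 pos [ 0.4893 -0.1247  0.1827] x [ 0.99 -0.14 -0.  ] y [-0.14 -0.99  0.  ] z [-0. -0. -1.] F [ 0.3 -0.4 -0.8] w 0.0447 g 0.0 q [-0.41 -0.03  1.89 -0.    1.28  1.31]
yaw -8.03
  tot [0.04 0.13 6.57] 2 x [0.02 0.06 3.28]
[229.3, 245.2, 66.3, 27.0] 0.59
```

View pics/c8.png

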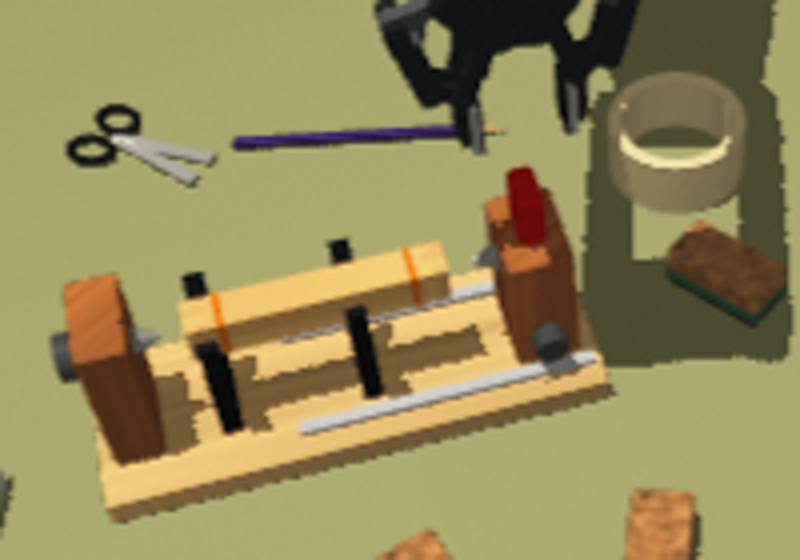

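Request:
{"op": "arm_command", "data": {"plan": [{"translation":[0,0.13,2.5],"turn":0,"jaw":4.5},{"translation":[0,0,2.5],"turn":0,"jaw":4.5},{"translation":[0,0,1.5],"turn":0,"jaw":4.5},{"translation":[0,0,0],"turn":0,"jaw":4.5},{"translation":[0,0,0],"turn":0,"jaw":4.5},{"translation":[0,0,0],"turn":0,"jaw":0.8},{"translation":[0,0,0],"turn":0,"jaw":0.8},{"translation":[0,0,0],"turn":0,"jaw":0.8},{"translation":[0,0,0],"turn":0,"jaw":0.8},{"translation":[0,0,0],"turn":0,"jaw":0.8}]}}

```text
t: 27.5
position: [0.49, -0.1264, 0.1191]
eef_rot: [3.133, -0.22, 0.003]
wrist_force: [-1.2, 0.4, 6.1]
gripper_width: 0.015
grasp_force: 50.7
```

Request:
{"op": "arm_command", "data": {"plan": [{"translation":[0,0.2,0],"turn":0,"jaw":0.8},{"translation":[0,0.4,0],"turn":0,"jaw":0.8},{"translation":[0,0.4,0],"turn":0,"jaw":0.8},{"translation":[0,0.4,0],"turn":0,"jaw":0.8},{"translation":[0,0.4,0],"turn":0,"jaw":0.8},{"translation":[0,0.4,0],"turn":0,"jaw":0.8},{"translation":[0,0.4,0],"turn":0,"jaw":0.8},{"translation":[0,0.4,0],"turn":0,"jaw":0.8},{"translation":[0,0,0],"turn":0,"jaw":0.8},{"translation":[0,0,0],"turn":0,"jaw":0.8}]}}

```text
t: 28.5
position: [0.4857, -0.1558, 0.1191]
eef_rot: [3.134, -0.221, 0.003]
wrist_force: [-1.2, 1.4, 7.5]
gripper_width: 0.0152
grasp_force: 50.9
```

```bash
python3 - <<'E'
from h import *
s,m=st(); print("rel",(s["position"][:2]-JA)@JY)
E
```

```text
t 28.5 pos [ 0.4857 -0.1558  0.1191] x [ 0.99  -0.14   0.002] y [-0.14 -0.99 -0.  ] z [ 0.002 -0.    -1.   ] F [-1.2  1.4  7.5] w 0.0152 g 50.9 q [-0.47  0.06  1.93  0.    1.15  1.25]
rel 0.11774041032118976
```

Request:
{"op": "arm_command", "data": {"plan": [{"translation":[0,0.2,0],"turn":0,"jaw":0.8},{"translation":[0,0.2,0],"turn":0,"jaw":0.8},{"translation":[0,0.2,0],"turn":0,"jaw":0.8},{"translation":[0,0.2,0],"turn":0,"jaw":0.8},{"translation":[0,0.2,0],"turn":0,"jaw":0.8},{"translation":[0,0.2,0],"turn":0,"jaw":0.8},{"translation":[0,0.2,0],"turn":0,"jaw":0.8},{"translation":[0,0,0],"turn":0,"jaw":0.8},{"translation":[0,0,0],"turn":0,"jaw":0.8},{"translation":[0,0,0],"turn":0,"jaw":0.8}]}}

```text
t: 29.5
position: [0.4837, -0.1693, 0.1191]
eef_rot: [-3.134, 0.22, -0.003]
wrist_force: [-2.0, 3.7, 7.9]
gripper_width: 0.0152
grasp_force: 51.0
```

Request:
{"op": "arm_command", "data": {"plan": [{"translation":[0,0.1,0],"turn":0,"jaw":0.8},{"translation":[0,0.1,0],"turn":0,"jaw":0.8},{"translation":[0,0.1,0],"turn":0,"jaw":0.8},{"translation":[0,0,0],"turn":0,"jaw":0.8},{"translation":[0,0,0],"turn":0,"jaw":0.8},{"translation":[0,0,0],"turn":0,"jaw":0.8},{"translation":[0,0,0],"turn":0,"jaw":0.8},{"translation":[0,0,0],"turn":0,"jaw":0.8},{"translation":[0,0,0],"turn":0,"jaw":0.8},{"translation":[0,0,0],"turn":0,"jaw":0.8}]}}

```text
t: 30.5
position: [0.4833, -0.1721, 0.1191]
eef_rot: [-3.133, 0.22, -0.003]
wrist_force: [-0.4, 4.2, 6.9]
gripper_width: 0.0148
grasp_force: 51.0
```

```bash
python3 - <<'E'
from h import *
s,m=st(); print("rel",(s["position"][:2]-JA)@JY, "Fy",s["wrist_force"][:2]@JY)
E
```

```text
t 30.5 pos [ 0.4833 -0.1721  0.1191] x [ 0.99  -0.14   0.002] y [-0.14  -0.99  -0.001] z [ 0.002  0.    -1.   ] F [-0.4  4.2  6.9] w 0.0148 g 51.0 q [-0.5   0.06  1.92  0.    1.15  1.21]
rel 0.10123462831762872 Fy 4.132534470118641
```

Request:
{"op": "arm_command", "data": {"plan": [{"translation":[0,0.1,0],"turn":0,"jaw":0.8},{"translation":[0,0,0],"turn":0,"jaw":0.8},{"translation":[0,0.1,0],"turn":0,"jaw":0.8},{"translation":[0,0,0],"turn":0,"jaw":0.8},{"translation":[0,0,0],"turn":0,"jaw":0.8},{"translation":[0,0,0],"turn":0,"jaw":0.8},{"translation":[0,0,0],"turn":0,"jaw":0.8},{"translation":[0,0,0],"turn":0,"jaw":0.8},{"translation":[0,0,0],"turn":0,"jaw":0.8},{"translation":[0,0,0],"turn":0,"jaw":0.8}]}}

```text
t: 31.5
position: [0.483, -0.174, 0.1191]
eef_rot: [-3.133, 0.22, -0.003]
wrist_force: [-1.0, 3.8, 7.9]
gripper_width: 0.0153
grasp_force: 51.0
```

Request:
{"op": "arm_command", "data": {"plan": [{"translation":[0,0.1,0],"turn":0,"jaw":0.8},{"translation":[0,0,0],"turn":0,"jaw":0.8},{"translation":[0,0,0],"turn":0,"jaw":0.8},{"translation":[0,0,0],"turn":0,"jaw":0.8},{"translation":[0,0,0],"turn":0,"jaw":0.8},{"translation":[0,0,0],"turn":0,"jaw":0.8},{"translation":[0,0,0],"turn":0,"jaw":0.8},{"translation":[0,0,0],"turn":0,"jaw":0.8},{"translation":[0,0,0],"turn":0,"jaw":0.8},{"translation":[0,0,0],"turn":0,"jaw":0.8}]}}

```text
t: 32.5
position: [0.4829, -0.175, 0.1191]
eef_rot: [-3.133, 0.22, -0.003]
wrist_force: [-1.3, 4.4, 7.9]
gripper_width: 0.0147
grasp_force: 51.0
```

Request:
{"op": "arm_command", "data": {"plan": [{"translation":[0,0.1,0],"turn":0,"jaw":0.8},{"translation":[0,0,0],"turn":0,"jaw":0.8},{"translation":[0,0,0],"turn":0,"jaw":0.8},{"translation":[0,0,0],"turn":0,"jaw":0.8},{"translation":[0,0,0],"turn":0,"jaw":0.8},{"translation":[0,0,0],"turn":0,"jaw":0.8},{"translation":[0,0,0],"turn":0,"jaw":0.8},{"translation":[0,0,0],"turn":0,"jaw":0.8},{"translation":[0,0,0],"turn":0,"jaw":0.8},{"translation":[0,0,0],"turn":0,"jaw":0.8}]}}

```text
t: 33.5
position: [0.4828, -0.1757, 0.1191]
eef_rot: [-3.133, 0.22, -0.003]
wrist_force: [-1.3, 5.3, 8.2]
gripper_width: 0.0152
grasp_force: 51.1
```

Request:
{"op": "arm_command", "data": {"plan": [{"translation":[0,0.1,0],"turn":0,"jaw":0.8},{"translation":[0,0,0],"turn":0,"jaw":0.8},{"translation":[0,0,0],"turn":0,"jaw":0.8},{"translation":[0,0,0],"turn":0,"jaw":0.8},{"translation":[0,0,0],"turn":0,"jaw":0.8},{"translation":[0,0,0],"turn":0,"jaw":0.8},{"translation":[0,0,0],"turn":0,"jaw":0.8},{"translation":[0,0,0],"turn":0,"jaw":0.8},{"translation":[0,0,0],"turn":0,"jaw":0.8},{"translation":[0,0,0],"turn":0,"jaw":0.8}]}}

```text
t: 34.5
position: [0.4827, -0.1762, 0.1191]
eef_rot: [-3.132, 0.22, -0.003]
wrist_force: [-0.9, 7.7, 8.8]
gripper_width: 0.015
grasp_force: 51.2
```

```bash
python3 - <<'E'
from h import *
s,m=st()
s=bot.get_image("scene");crop(s,150,190,310,310,5,"c9.png")
E
```

```text
t 34.5 pos [ 0.4827 -0.1762  0.1191] x [ 0.99  -0.14   0.002] y [-0.14  -0.99  -0.002] z [ 0.002  0.002 -1.   ] F [-0.9  7.7  8.8] w 0.015 g 51.2 q [-0.51  0.07  1.92  0.    1.16  1.2 ]
```

View pics/c9.png

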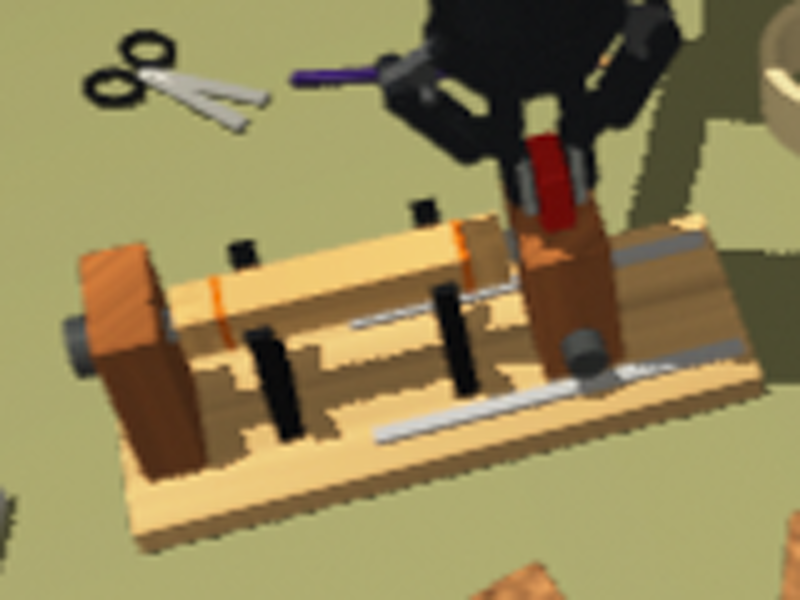

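Request:
{"op": "arm_command", "data": {"plan": [{"translation":[0,0.1,0],"turn":0,"jaw":0.8},{"translation":[0,0.1,0],"turn":0,"jaw":0.8},{"translation":[0,0.1,0],"turn":0,"jaw":0.8},{"translation":[0,0,0],"turn":0,"jaw":0.8},{"translation":[0,0,0],"turn":0,"jaw":0.8},{"translation":[0,0,0],"turn":0,"jaw":0.8},{"translation":[0,0,0],"turn":0,"jaw":0.8},{"translation":[0,0,0],"turn":0,"jaw":0.8},{"translation":[0,0,0],"turn":0,"jaw":0.8},{"translation":[0,0,0],"turn":0,"jaw":0.8}]}}

```text
t: 35.55
position: [0.4826, -0.1772, 0.1191]
eef_rot: [-3.129, 0.219, -0.003]
wrist_force: [-0.2, 15.8, 11.4]
gripper_width: 0.0147
grasp_force: 51.5
```

Request:
{"op": "arm_command", "data": {"plan": [{"translation":[0,0.1,0],"turn":0,"jaw":0.8},{"translation":[0,0.1,0],"turn":0,"jaw":0.8},{"translation":[0,0,0],"turn":0,"jaw":0.8},{"translation":[0,0,0],"turn":0,"jaw":0.8},{"translation":[0,0,0],"turn":0,"jaw":0.8},{"translation":[0,0,0],"turn":0,"jaw":0.8},{"translation":[0,0,0],"turn":0,"jaw":0.8},{"translation":[0,0,0],"turn":0,"jaw":0.8},{"translation":[0,0,0],"turn":0,"jaw":0.8},{"translation":[0,0,0],"turn":0,"jaw":0.8}]}}

```text
t: 36.55
position: [0.4825, -0.1778, 0.1191]
eef_rot: [-3.126, 0.219, -0.003]
wrist_force: [1.2, 20.4, 12.5]
gripper_width: 0.0153
grasp_force: 51.8
```

Request:
{"op": "arm_command", "data": {"plan": [{"translation":[0,-0.2,0],"turn":0,"jaw":0.8},{"translation":[0,-0.2,0],"turn":0,"jaw":0.8},{"translation":[0,0,0],"turn":0,"jaw":0.8},{"translation":[0,0,0],"turn":0,"jaw":4.5},{"translation":[0,0,0],"turn":0,"jaw":4.5},{"translation":[0,0,0],"turn":0,"jaw":4.5},{"translation":[0,0,0],"turn":0,"jaw":4.5},{"translation":[0,0,-3],"turn":0,"jaw":4.5},{"translation":[0,0,-4],"turn":0,"jaw":4.5},{"translation":[-2.1,-3.9,0],"turn":0,"jaw":5.5}]}}

```text
t: 37.55
position: [0.4708, -0.1414, 0.194]
eef_rot: [3.128, -0.226, 0.017]
wrist_force: [1.3, 1.8, 0.3]
gripper_width: 0.055
grasp_force: 0.0
```

Request:
{"op": "arm_command", "data": {"plan": [{"translation":[-2.1,-3.9,0],"turn":0,"jaw":5.5},{"translation":[-2.1,-3.9,0],"turn":0,"jaw":5.5},{"translation":[-2.1,-3.9,0],"turn":0,"jaw":5.5},{"translation":[-2.1,-3.9,0],"turn":0,"jaw":5.5},{"translation":[0,0,0],"turn":-8.3,"jaw":5.5},{"translation":[0,0,0],"turn":-8.3,"jaw":5.5},{"translation":[0,0,0],"turn":-8.3,"jaw":5.5},{"translation":[0,0,0],"turn":-8.3,"jaw":5.5},{"translation":[0,0,0],"turn":0,"jaw":5.5},{"translation":[0,0,0],"turn":0,"jaw":5.5}]}}

```text
t: 38.55
position: [0.4049, 0.0292, 0.1876]
eef_rot: [3.068, 0.678, -0.0]
wrist_force: [0.1, 0.3, 0.7]
gripper_width: 0.0551
grasp_force: 0.0
```

```bash
cat >> h.py <<'E'
def blocks():
    for n in("top","scene"):
        q=bot.get_image(n)
        for d in bot.trace("block0",q):
            c=max(cv2.findContours(d["region"].astype(np.uint8),0,1)[0],key=cv2.contourArea).reshape(-1,2)
            r=cv2.minAreaRect((w(q,c,.018)[:,:2]*1000).astype(np.float32))
            a=r[2] if r[1][0]>r[1][1] else r[2]-90
            print(n,[round(x) for x in d["bbox"]],round(d["confidence"],2),"xy",np.round(r[0],1),np.round(r[1]),"yaw",round(a,1))
F=np.array([.4166,.2648])+.115*CX
def slot(x,y): return F+x*CX+y*CY
E
python3 - <<'E'
from h import *
blocks()
print([slot(x,y).round(4) for x,y in((-.015,-.05),(-.015,.05),(.07,-.05),(.07,.05))])
legs((.501,.001,.1,25),(.501,.001,.006,25))
s=bot.get_image("scene");t=bot.get_image("top")
a=s["color"][190:310,150:310];b=t["color"][230:350,310:470]
cv2.imwrite("pics/c10.png",cv2.resize(np.hstack([a,b])[:,:,::-1],None,fx=2.5,fy=2.5,interpolation=cv2.INTER_CUBIC))
E
```

```text
top [390, 219, 20, 29] 0.96 xy [ 641.6 -251.4] [67. 40.] yaw 5.8
top [480, 331, 28, 26] 0.87 xy [ 345.7 -477.7] [75. 39.] yaw 52.0
top [346, 206, 23, 25] 0.83 xy [ 667.1 -128.7] [41. 72.] yaw -28.1
top [289, 222, 22, 32] 0.82 xy [639.2  25.5] [74. 39.] yaw 37.0
top [479, 281, 25, 26] 0.71 xy [ 471.9 -478.4] [43. 74.] yaw -23.0
top [433, 215, 27, 25] 0.63 xy [ 655.5 -359.6] [70. 40.] yaw 44.4
top [298, 270, 20, 26] 0.57 xy [5.006e+02 2.000e-01] [71. 37.] yaw 25.0
top [357, 159, 35, 33] 0.44 xy [ 802.7 -153.4] [88. 79.] yaw 0.1
scene [367, 278, 31, 30] 0.95 xy [640.8  21. ] [74. 53.] yaw 36.0
scene [261, 320, 26, 29] 0.9 xy [ 642.3 -254.2] [82. 39.] yaw 8.6
scene [129, 261, 34, 20] 0.86 xy [ 348.7 -480.3] [88. 52.] yaw 53.2
scene [212, 346, 39, 29] 0.72 xy [ 656.1 -363.2] [77. 45.] yaw 45.7
scene [330, 238, 27, 30] 0.64 xy [502.1  -5.7] [81. 54.] yaw 27.2
scene [313, 309, 24, 39] 0.63 xy [ 667.6 -132. ] [39. 88.] yaw -25.8
scene [261, 240, 20, 53] 0.39 xy [ 430.5 -167.3] [ 48. 160.] yaw -16.3
[array([0.5217, 0.2265]), array([0.5102, 0.3259]), array([0.6061, 0.2362]), array([0.5947, 0.3356])]
t 38.75 pos [0.405  0.0292 0.1876] x [ 0.906  0.423 -0.   ] y [ 0.423 -0.906 -0.   ] z [-0.  0. -1.] F [ 0.4 -0.4  0.1] w 0.0552 g 0.0 q [-0.12 -0.3   2.11 -0.    1.33  1.01]
yaw 25.05
  tot [7.51 6.62 8.76] 3 x [2.5  2.21 2.92]
  tot [0.  0.  9.4] 2 x [0.  0.  4.7]
```

View pics/c10.png

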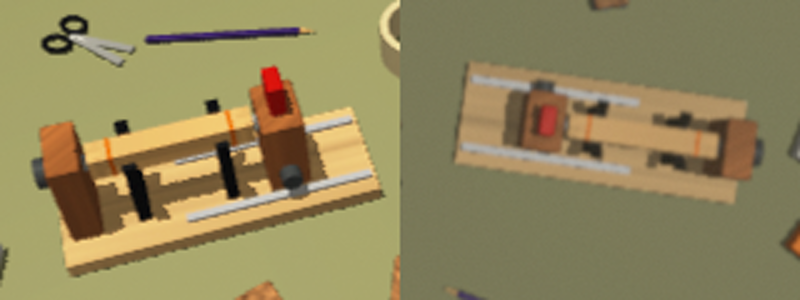

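Request:
{"op": "arm_command", "data": {"plan": [{"translation":[2.5,2.25,2.9],"turn":0,"jaw":6},{"translation":[2.5,2.25,2.9],"turn":0,"jaw":6},{"translation":[2.5,2.25,2.9],"turn":0,"jaw":6},{"translation":[0,0,0],"turn":0,"jaw":6},{"translation":[0,0,0],"turn":0,"jaw":6},{"translation":[0,0,0],"turn":0,"jaw":6},{"translation":[0,0,4],"turn":0,"jaw":6},{"translation":[0,0,3],"turn":0,"jaw":6},{"translation":[0,0,0],"turn":0,"jaw":6},{"translation":[0,0,0],"turn":0,"jaw":6}]}}

```text
t: 39.85
position: [0.5021, 0.0002, 0.0328]
eef_rot: [3.065, 0.685, 0.003]
wrist_force: [1.1, 0.5, 0.1]
gripper_width: 0.0601
grasp_force: 0.0
```

```bash
python3 - <<'E'
from h import *
legs((.501,0,.006,25),(.501,0,.13,25),(*slot(.07,-.05),.13,6.55),(*slot(.07,-.05),.03,6.55))
E
```

```text
t 39.85 pos [5.021e-01 2.000e-04 3.280e-02] x [0.905 0.425 0.002] y [ 0.425 -0.905  0.001] z [ 0.002 -0.    -1.   ] F [1.1 0.5 0.1] w 0.0601 g 0.0 q [-0.16  0.17  1.99  0.    0.97  0.97]
yaw 25.18
  tot [-0.11 -0.03  2.68] 1 x [-0.11 -0.03  2.68]
  tot [  0.    0.  -12.4] 3 x [ 0.    0.   -4.13]
3 x turn 6.15
  tot [ 13.14 -22.27  -0.  ] 6 x [ 2.19 -3.71 -0.  ]
  tot [ 0.  0. 10.] 3 x [0.   0.   3.33]
```

Request:
{"op": "arm_command", "data": {"plan": [{"translation":[-0.1,0,1.5],"turn":0,"jaw":6},{"translation":[0,0,1],"turn":0,"jaw":6},{"translation":[0,0,0],"turn":0,"jaw":6},{"translation":[0,0,0],"turn":0,"jaw":2},{"translation":[0,0,0],"turn":0,"jaw":2},{"translation":[0,0,0],"turn":0,"jaw":2},{"translation":[0,0,0],"turn":0,"jaw":2},{"translation":[0,0,0],"turn":0,"jaw":2},{"translation":[0,0,-2],"turn":0,"jaw":2},{"translation":[0,0,-3],"turn":0,"jaw":2}]}}

```text
t: 40.85
position: [0.4986, -0.0, 0.0545]
eef_rot: [-3.064, -0.684, 0.007]
wrist_force: [0.2, 0.0, -1.0]
gripper_width: 0.0351
grasp_force: 50.0
```

Request:
{"op": "arm_command", "data": {"plan": [{"translation":[0,0,-4],"turn":0,"jaw":2},{"translation":[0,0,-3.5],"turn":6.15,"jaw":2},{"translation":[0,0,0],"turn":6.15,"jaw":2},{"translation":[0,0,0],"turn":6.15,"jaw":2},{"translation":[2.19,-3.71,0],"turn":0,"jaw":2},{"translation":[2.19,-3.71,0],"turn":0,"jaw":2},{"translation":[2.19,-3.71,0],"turn":0,"jaw":2},{"translation":[2.19,-3.71,0],"turn":0,"jaw":2},{"translation":[2.19,-3.71,0],"turn":0,"jaw":2},{"translation":[2.19,-3.71,0],"turn":0,"jaw":2}]}}

```text
t: 41.85
position: [0.6055, 0.2378, 0.1306]
eef_rot: [3.136, 0.184, -0.0]
wrist_force: [1.5, -0.4, -0.6]
gripper_width: 0.0348
grasp_force: 50.0
```

Request:
{"op": "arm_command", "data": {"plan": [{"translation":[0,0,0],"turn":0,"jaw":2},{"translation":[0,0,0],"turn":0,"jaw":2},{"translation":[0,0,0],"turn":0,"jaw":2},{"translation":[0,0,0],"turn":0,"jaw":2},{"translation":[0,0,0],"turn":0,"jaw":2},{"translation":[0,0,0],"turn":0,"jaw":2},{"translation":[0,0,0],"turn":0,"jaw":2},{"translation":[0,0,0],"turn":0,"jaw":2},{"translation":[0,0,0],"turn":0,"jaw":2},{"translation":[0,0,0],"turn":0,"jaw":2}]}}

```text
t: 42.85
position: [0.6051, 0.2361, 0.1307]
eef_rot: [3.136, 0.184, -0.0]
wrist_force: [-0.2, 0.1, -0.3]
gripper_width: 0.035
grasp_force: 50.1
```

```bash
python3 - <<'E'
from h import *
legs((*slot(.07,-.05),.03,6.55))
E
```

```text
t 42.85 pos [0.6051 0.2361 0.1307] x [ 0.993  0.117 -0.   ] y [ 0.117 -0.993  0.   ] z [-0. -0. -1.] F [-0.2  0.1 -0.3] w 0.035 g 50.1 q [ 0.25  0.36  1.55 -0.    1.23  1.7 ]
yaw 6.71
  tot [ 0.1  -0.   10.07] 3 x [ 0.03 -0.    3.36]
```

Request:
{"op": "arm_command", "data": {"plan": [{"translation":[0.1,0,3.5],"turn":0,"jaw":2},{"translation":[0,0,3.5],"turn":0,"jaw":2},{"translation":[0,0,2],"turn":0,"jaw":2},{"translation":[0,0,1],"turn":0,"jaw":2},{"translation":[0,0,0],"turn":0,"jaw":2},{"translation":[0,0,0],"turn":0,"jaw":2},{"translation":[0,0,0],"turn":0,"jaw":4.8},{"translation":[0,0,0],"turn":0,"jaw":4.8},{"translation":[0,0,0],"turn":0,"jaw":4.8},{"translation":[0,0,0],"turn":0,"jaw":4.8}]}}

```text
t: 43.85
position: [0.6062, 0.2363, 0.0309]
eef_rot: [-3.136, -0.184, -0.001]
wrist_force: [-0.3, 0.2, -0.2]
gripper_width: 0.0482
grasp_force: 0.0
```

Request:
{"op": "arm_command", "data": {"plan": [{"translation":[0,0,-4],"turn":0,"jaw":4.8},{"translation":[0,0,-4],"turn":0,"jaw":4.8},{"translation":[0,0,-4],"turn":0,"jaw":4.8},{"translation":[0,0,0],"turn":-7.45,"jaw":6},{"translation":[0,0,0],"turn":-7.45,"jaw":6},{"translation":[0,0,0],"turn":-7.45,"jaw":6},{"translation":[0,0,0],"turn":-7.45,"jaw":6},{"translation":[-2,3.8,0],"turn":0,"jaw":6},{"translation":[-2,3.8,0],"turn":0,"jaw":6},{"translation":[-2,3.8,0],"turn":0,"jaw":6}]}}

```text
t: 44.85
position: [0.6257, 0.108, 0.1509]
eef_rot: [2.983, 0.986, 0.001]
wrist_force: [1.1, 0.5, 0.2]
gripper_width: 0.0602
grasp_force: 0.0
```

Request:
{"op": "arm_command", "data": {"plan": [{"translation":[-2,3.8,0],"turn":0,"jaw":6},{"translation":[-1.9,3.9,0],"turn":0,"jaw":6},{"translation":[0,0,4],"turn":0,"jaw":6},{"translation":[0,0,4],"turn":0,"jaw":6},{"translation":[0,0,0],"turn":0,"jaw":6},{"translation":[0,0,0],"turn":0,"jaw":6},{"translation":[0,0,0],"turn":0,"jaw":6},{"translation":[0,0,0],"turn":0,"jaw":6},{"translation":[0,0,0],"turn":0,"jaw":6},{"translation":[0,0,0],"turn":0,"jaw":6}]}}

```text
t: 45.85
position: [0.6409, 0.024, 0.072]
eef_rot: [2.983, 0.985, 0.003]
wrist_force: [0.1, -0.6, -0.1]
gripper_width: 0.0599
grasp_force: 0.0
```

```bash
python3 - <<'E'
from h import *
legs((.6395,.0235,.006,36.5),(.6395,.0235,.13,36.5),(*slot(.07,.05),.13,6.55))
blocks()
E
```

```text
t 45.85 pos [0.6409 0.024  0.072 ] x [0.803 0.595 0.001] y [ 0.595 -0.803  0.001] z [ 0.002 -0.    -1.   ] F [ 0.1 -0.6 -0.1] w 0.0599 g 0.0 q [-0.09  0.41  1.61 -0.    1.12  0.85]
yaw 36.54
  tot [-0.14 -0.05  6.6 ] 2 x [-0.07 -0.02  3.3 ]
  tot [  0.    0.  -12.4] 3 x [ 0.    0.   -4.13]
4 x turn 7.49
  tot [ -0.89 -31.52  -0.  ] 7 x [-0.13 -4.5  -0.  ]
top [479, 330, 32, 28] 0.94 xy [ 345.2 -477.5] [79. 41.] yaw 51.2
top [433, 215, 29, 24] 0.88 xy [ 655.5 -358.3] [68. 39.] yaw 44.4
top [347, 208, 22, 28] 0.82 xy [ 669.9 -127.9] [37. 72.] yaw -30.9
top [392, 219, 21, 27] 0.8 xy [ 640.1 -252. ] [72. 39.] yaw 8.9
top [478, 281, 23, 25] 0.69 xy [ 471.9 -479.2] [43. 72.] yaw -23.6
top [209, 231, 18, 29] 0.61 xy [608.9 240.4] [72. 40.] yaw 7.3
scene [316, 310, 24, 40] 0.97 xy [ 668.1 -132.3] [39. 86.] yaw -30.4
scene [129, 260, 30, 23] 0.95 xy [ 348.3 -480.5] [86. 50.] yaw 51.5
scene [433, 229, 34, 24] 0.92 xy [587.1 245.5] [73. 56.] yaw 5.1
scene [262, 320, 25, 33] 0.84 xy [ 643.3 -254.2] [81. 38.] yaw 8.9
scene [138, 301, 23, 30] 0.77 xy [ 474.5 -480.4] [47. 83.] yaw -25.1
scene [368, 278, 33, 23] 0.67 xy [640.7  20.8] [75. 55.] yaw 37.2
scene [210, 346, 40, 29] 0.58 xy [ 655.8 -363.3] [78. 45.] yaw 47.0
```

Request:
{"op": "arm_command", "data": {"plan": [{"translation":[-0.1,0,3],"turn":0,"jaw":6},{"translation":[0,0,2.4],"turn":0,"jaw":6},{"translation":[0,0,1],"turn":0,"jaw":6},{"translation":[0,0,0],"turn":0,"jaw":6},{"translation":[0,0,0],"turn":0,"jaw":2},{"translation":[0,0,0],"turn":0,"jaw":2},{"translation":[0,0,0],"turn":0,"jaw":2},{"translation":[0,0,0],"turn":0,"jaw":2},{"translation":[0,0,0],"turn":0,"jaw":2},{"translation":[0,0,-2],"turn":0,"jaw":2}]}}

```text
t: 47.05
position: [0.6371, 0.0234, 0.0245]
eef_rot: [-2.982, -0.983, 0.007]
wrist_force: [-0.3, 0.4, -0.2]
gripper_width: 0.035
grasp_force: 50.9
```

Request:
{"op": "arm_command", "data": {"plan": [{"translation":[0,0,-3.5],"turn":0,"jaw":2},{"translation":[0,0,-3.5],"turn":0,"jaw":2},{"translation":[0,0,-3.5],"turn":0,"jaw":2},{"translation":[0,0,0],"turn":7.49,"jaw":2},{"translation":[0,0,0],"turn":7.49,"jaw":2},{"translation":[0,0,0],"turn":7.49,"jaw":2},{"translation":[0,0,0],"turn":7.49,"jaw":2},{"translation":[-0.1,-3,0],"turn":0,"jaw":2},{"translation":[-0.1,-4.5,0],"turn":0,"jaw":2},{"translation":[-0.1,-4.5,0],"turn":0,"jaw":2}]}}

```text
t: 48.05
position: [0.6223, 0.1426, 0.1315]
eef_rot: [-3.137, -0.176, 0.0]
wrist_force: [-0.0, -0.4, -0.4]
gripper_width: 0.0349
grasp_force: 50.9
```

Request:
{"op": "arm_command", "data": {"plan": [{"translation":[-0.1,-4.5,0],"turn":0,"jaw":2},{"translation":[-0.1,-4.5,0],"turn":0,"jaw":2},{"translation":[-0.1,-4.5,0],"turn":0,"jaw":2},{"translation":[-0.1,-4,0],"turn":0,"jaw":2},{"translation":[-0.1,-2,0],"turn":0,"jaw":2},{"translation":[0,0,0],"turn":0,"jaw":2},{"translation":[0,0,0],"turn":0,"jaw":2},{"translation":[0,0,0],"turn":0,"jaw":2},{"translation":[0,0,0],"turn":0,"jaw":2},{"translation":[0,0,0],"turn":0,"jaw":2}]}}

```text
t: 49.05
position: [0.596, 0.3339, 0.1317]
eef_rot: [3.136, 0.177, 0.0]
wrist_force: [-0.3, 0.1, -0.8]
gripper_width: 0.035
grasp_force: 50.9
```

```bash
python3 - <<'E'
from h import *
legs((*slot(.07,.05),.031,6.55),(*slot(.07,.05),.15,6.55),(.6685,-.13,.15,-29),(.6685,-.13,.07,-29))
E
```

```text
t 49.05 pos [0.596  0.3339 0.1317] x [0.994 0.112 0.   ] y [ 0.112 -0.994  0.   ] z [ 0. -0. -1.] F [-0.3  0.1 -0.8] w 0.035 g 50.9 q [ 0.4   0.44  1.45 -0.    1.26  1.85]
yaw 6.45
  tot [-0.11 -0.18 10.07] 3 x [-0.04 -0.06  3.36]
  tot [  0.    0.  -11.9] 3 x [ 0.    0.   -3.97]
5 x turn 7.11
  tot [29.03 37.14 -0.  ] 10 x [ 2.9   3.71 -0.  ]
  tot [0. 0. 8.] 2 x [0. 0. 4.]
```

Request:
{"op": "arm_command", "data": {"plan": [{"translation":[-0.1,-0.15,3.5],"turn":0,"jaw":2},{"translation":[0,0,3.5],"turn":0,"jaw":2},{"translation":[0,0,2],"turn":0,"jaw":2},{"translation":[0,0,1],"turn":0,"jaw":2},{"translation":[0,0,0],"turn":0,"jaw":2},{"translation":[0,0,0],"turn":0,"jaw":2},{"translation":[0,0,0],"turn":0,"jaw":4.8},{"translation":[0,0,0],"turn":0,"jaw":4.8},{"translation":[0,0,0],"turn":0,"jaw":4.8},{"translation":[0,0,0],"turn":0,"jaw":4.8}]}}

```text
t: 50.05
position: [0.5944, 0.3367, 0.0319]
eef_rot: [-3.136, -0.18, -0.0]
wrist_force: [0.7, 0.7, 0.0]
gripper_width: 0.0479
grasp_force: 0.0
```

Request:
{"op": "arm_command", "data": {"plan": [{"translation":[0,0,-4],"turn":0,"jaw":4.8},{"translation":[0,0,-4],"turn":0,"jaw":4.8},{"translation":[0,0,-4],"turn":0,"jaw":4.8},{"translation":[0,0,0],"turn":7.1,"jaw":6},{"translation":[0,0,0],"turn":7.1,"jaw":6},{"translation":[0,0,0],"turn":7.1,"jaw":6},{"translation":[0,0,0],"turn":7.1,"jaw":6},{"translation":[0,0,0],"turn":7.1,"jaw":6},{"translation":[2.9,3.7,0],"turn":0,"jaw":6},{"translation":[2.9,3.7,0],"turn":0,"jaw":6}]}}

```text
t: 51.05
position: [0.6089, 0.2441, 0.1516]
eef_rot: [-3.043, 0.78, -0.0]
wrist_force: [0.3, -0.2, 0.5]
gripper_width: 0.0601
grasp_force: 0.0
```

Request:
{"op": "arm_command", "data": {"plan": [{"translation":[2.9,3.7,0],"turn":0,"jaw":6},{"translation":[2.9,3.7,0],"turn":0,"jaw":6},{"translation":[2.9,3.7,0],"turn":0,"jaw":6},{"translation":[2.9,3.7,0],"turn":0,"jaw":6},{"translation":[2.9,3.7,0],"turn":0,"jaw":6},{"translation":[2.9,3.7,0],"turn":0,"jaw":6},{"translation":[2.9,3.7,0],"turn":0,"jaw":6},{"translation":[2.9,3.8,0],"turn":0,"jaw":6},{"translation":[0,0,0],"turn":0,"jaw":6},{"translation":[0,0,0],"turn":0,"jaw":6}]}}

```text
t: 52.05
position: [0.6683, -0.1297, 0.1514]
eef_rot: [-3.04, 0.789, 0.001]
wrist_force: [-0.1, 1.7, 0.5]
gripper_width: 0.0598
grasp_force: 0.0
```

Request:
{"op": "arm_command", "data": {"plan": [{"translation":[0,0,4],"turn":0,"jaw":6},{"translation":[0,0,4],"turn":0,"jaw":6},{"translation":[0,0,0],"turn":0,"jaw":6},{"translation":[0,0,0],"turn":0,"jaw":6},{"translation":[0,0,0],"turn":0,"jaw":6},{"translation":[0,0,0],"turn":0,"jaw":6},{"translation":[0,0,0],"turn":0,"jaw":6},{"translation":[0,0,0],"turn":0,"jaw":6},{"translation":[0,0,0],"turn":0,"jaw":6},{"translation":[0,0,0],"turn":0,"jaw":6}]}}

```text
t: 53.05
position: [0.6686, -0.1285, 0.0719]
eef_rot: [-3.042, 0.785, -0.0]
wrist_force: [0.4, 0.1, -0.2]
gripper_width: 0.0602
grasp_force: 0.0
```

```bash
python3 - <<'E'
from h import *
blocks()
legs((.6685,-.13,.006,-29),(.6685,-.13,.13,-29),(*slot(-.015,.05),.13,6.55))
E
```

```text
top [390, 219, 22, 28] 0.96 xy [ 642.3 -250.8] [72. 40.] yaw 10.7
top [172, 235, 14, 30] 0.63 xy [598.4 341.8] [73. 42.] yaw 6.7
top [481, 331, 27, 26] 0.62 xy [ 346.4 -477.6] [79. 39.] yaw 53.0
top [343, 216, 13, 12] 0.58 xy [ 648.6 -117.2] [34. 28.] yaw 63.5
top [478, 279, 24, 23] 0.58 xy [ 472.2 -478.6] [43. 72.] yaw -23.1
scene [138, 301, 20, 31] 0.97 xy [ 475.4 -481.5] [49. 86.] yaw -23.8
scene [465, 216, 26, 21] 0.84 xy [577.6 346.4] [67. 58.] yaw 9.7
scene [128, 258, 34, 24] 0.72 xy [ 348.  -481.3] [88. 51.] yaw 52.2
scene [314, 309, 22, 36] 0.64 xy [ 669.3 -131.9] [37. 84.] yaw -30.1
scene [436, 229, 30, 21] 0.62 xy [588.6 245.5] [65. 52.] yaw 4.5
scene [262, 320, 28, 37] 0.62 xy [ 641.6 -254. ] [83. 41.] yaw 7.6
scene [211, 345, 41, 28] 0.56 xy [ 655.2 -361.9] [80. 45.] yaw 44.9
t 53.25 pos [ 0.6684 -0.1284  0.0715] x [ 0.875 -0.484 -0.   ] y [-0.484 -0.875  0.   ] z [-0.  0. -1.] F [-0.3  0.2 -0.3] w 0.0601 g 0.0 q [-0.31  0.5   1.49  0.    1.16  1.77]
yaw -28.95
  tot [0.08 0.14 6.55] 2 x [0.04 0.07 3.28]
  tot [  0.    0.  -12.4] 3 x [ 0.    0.   -4.13]
5 x turn -7.11
  tot [-10.52 -47.1   -0.  ] 10 x [-1.05 -4.71 -0.  ]
```

Request:
{"op": "arm_command", "data": {"plan": [{"translation":[0.1,0.1,3],"turn":0,"jaw":6},{"translation":[0,0,2.5],"turn":0,"jaw":6},{"translation":[0,0,1],"turn":0,"jaw":6},{"translation":[0,0,0],"turn":0,"jaw":6},{"translation":[0,0,0],"turn":0,"jaw":2},{"translation":[0,0,0],"turn":0,"jaw":2},{"translation":[0,0,0],"turn":0,"jaw":2},{"translation":[0,0,0],"turn":0,"jaw":2},{"translation":[0,0,0],"turn":0,"jaw":2},{"translation":[0,0,-2],"turn":0,"jaw":2}]}}

```text
t: 54.25
position: [0.6668, -0.1291, 0.0243]
eef_rot: [-3.042, 0.785, 0.008]
wrist_force: [-1.3, 0.3, -0.6]
gripper_width: 0.0346
grasp_force: 50.8
```

Request:
{"op": "arm_command", "data": {"plan": [{"translation":[0,0,-3.5],"turn":0,"jaw":2},{"translation":[0,0,-3.5],"turn":0,"jaw":2},{"translation":[0,0,-3.5],"turn":0,"jaw":2},{"translation":[0,0,0],"turn":-7.1,"jaw":2},{"translation":[0,0,0],"turn":-7.1,"jaw":2},{"translation":[0,0,0],"turn":-7.1,"jaw":2},{"translation":[0,0,0],"turn":-7.1,"jaw":2},{"translation":[0,0,0],"turn":-7.1,"jaw":2},{"translation":[-1,-3.5,0],"turn":0,"jaw":2},{"translation":[-1,-4.5,0],"turn":0,"jaw":2}]}}

```text
t: 55.25
position: [0.6396, -0.0536, 0.1314]
eef_rot: [3.136, 0.175, 0.0]
wrist_force: [0.2, 0.8, 0.0]
gripper_width: 0.0349
grasp_force: 50.8
```

Request:
{"op": "arm_command", "data": {"plan": [{"translation":[-1,-4.5,0],"turn":0,"jaw":2},{"translation":[-1,-4.5,0],"turn":0,"jaw":2},{"translation":[-1,-4.5,0],"turn":0,"jaw":2},{"translation":[-1,-4.5,0],"turn":0,"jaw":2},{"translation":[-1,-4.5,0],"turn":0,"jaw":2},{"translation":[-1,-4.5,0],"turn":0,"jaw":2},{"translation":[-1,-4.5,0],"turn":0,"jaw":2},{"translation":[-1,-4.5,0],"turn":0,"jaw":2},{"translation":[-0.5,-3.1,0],"turn":0,"jaw":2},{"translation":[0,0,0],"turn":0,"jaw":2}]}}

```text
t: 56.25
position: [0.5089, 0.33, 0.1318]
eef_rot: [-3.135, -0.187, 0.0]
wrist_force: [0.1, -0.8, -1.0]
gripper_width: 0.0348
grasp_force: 50.8
```

Request:
{"op": "arm_command", "data": {"plan": [{"translation":[0,0,0],"turn":0,"jaw":2},{"translation":[0,0,0],"turn":0,"jaw":2},{"translation":[0,0,0],"turn":0,"jaw":2},{"translation":[0,0,0],"turn":0,"jaw":2},{"translation":[0,0,0],"turn":0,"jaw":2},{"translation":[0,0,0],"turn":0,"jaw":2},{"translation":[0,0,0],"turn":0,"jaw":2},{"translation":[0,0,0],"turn":0,"jaw":2},{"translation":[0,0,0],"turn":0,"jaw":2},{"translation":[0,0,0],"turn":0,"jaw":2}]}}

```text
t: 57.25
position: [0.5108, 0.3263, 0.1317]
eef_rot: [3.136, 0.18, 0.0]
wrist_force: [0.4, 1.1, 0.5]
gripper_width: 0.0348
grasp_force: 50.8
```

```bash
python3 - <<'E'
from h import *
legs((*slot(-.015,.05),.031,6.55),(*slot(-.015,.05),.15,6.55),(.641,-.252,.15,8.5))
E
```

```text
t 57.25 pos [0.5108 0.3263 0.1317] x [0.993 0.114 0.   ] y [ 0.114 -0.993  0.   ] z [ 0. -0. -1.] F [0.4 1.1 0.5] w 0.0348 g 50.8 q [ 0.44  0.26  1.67 -0.    1.21  1.89]
yaw 6.56
  tot [-0.06  0.03 10.07] 3 x [-0.02  0.01  3.36]
  tot [  0.    0.  -11.9] 3 x [ 0.    0.   -3.97]
1 x turn -1.95
  tot [ 4.39 59.09 -0.  ] 13 x [ 0.34  4.55 -0.  ]
```

Request:
{"op": "arm_command", "data": {"plan": [{"translation":[0,0,3.5],"turn":0,"jaw":2},{"translation":[0,0,3.5],"turn":0,"jaw":2},{"translation":[0,0,2],"turn":0,"jaw":2},{"translation":[0,0,1],"turn":0,"jaw":2},{"translation":[0,0,0],"turn":0,"jaw":2},{"translation":[0,0,0],"turn":0,"jaw":2},{"translation":[0,0,0],"turn":0,"jaw":4.8},{"translation":[0,0,0],"turn":0,"jaw":4.8},{"translation":[0,0,0],"turn":0,"jaw":4.8},{"translation":[0,0,0],"turn":0,"jaw":4.8}]}}

```text
t: 58.25
position: [0.5109, 0.3262, 0.0319]
eef_rot: [-3.136, -0.18, -0.0]
wrist_force: [-0.1, -1.2, -0.4]
gripper_width: 0.048
grasp_force: 0.0
```

Request:
{"op": "arm_command", "data": {"plan": [{"translation":[0,0,-4],"turn":0,"jaw":4.8},{"translation":[0,0,-4],"turn":0,"jaw":4.8},{"translation":[0,0,-4],"turn":-1.95,"jaw":4.8},{"translation":[0.34,4.55,0],"turn":0,"jaw":6},{"translation":[0.34,4.55,0],"turn":0,"jaw":6},{"translation":[0.34,4.55,0],"turn":0,"jaw":6},{"translation":[0.34,4.55,0],"turn":0,"jaw":6},{"translation":[0.34,4.55,0],"turn":0,"jaw":6},{"translation":[0.34,4.55,0],"turn":0,"jaw":6},{"translation":[0.34,4.55,0],"turn":0,"jaw":6}]}}

```text
t: 59.25
position: [0.5816, 0.0129, 0.1519]
eef_rot: [3.133, 0.233, 0.001]
wrist_force: [0.9, 0.8, -0.0]
gripper_width: 0.0601
grasp_force: 0.0
```

Request:
{"op": "arm_command", "data": {"plan": [{"translation":[0.34,4.55,0],"turn":0,"jaw":6},{"translation":[0.34,4.55,0],"turn":0,"jaw":6},{"translation":[0.34,4.55,0],"turn":0,"jaw":6},{"translation":[0.34,4.55,0],"turn":0,"jaw":6},{"translation":[0.34,4.55,0],"turn":0,"jaw":6},{"translation":[0.34,4.55,0],"turn":0,"jaw":6},{"translation":[0,0,0],"turn":0,"jaw":6},{"translation":[0,0,0],"turn":0,"jaw":6},{"translation":[0,0,4],"turn":0,"jaw":6},{"translation":[0,0,4],"turn":0,"jaw":6}]}}

```text
t: 60.25
position: [0.6435, -0.2514, 0.073]
eef_rot: [3.131, 0.235, 0.006]
wrist_force: [-0.5, 0.5, -1.1]
gripper_width: 0.0599
grasp_force: 0.0
```

Request:
{"op": "arm_command", "data": {"plan": [{"translation":[0,0,0],"turn":0,"jaw":6},{"translation":[0,0,0],"turn":0,"jaw":6},{"translation":[0,0,0],"turn":0,"jaw":6},{"translation":[0,0,0],"turn":0,"jaw":6},{"translation":[0,0,0],"turn":0,"jaw":6},{"translation":[0,0,0],"turn":0,"jaw":6},{"translation":[0,0,0],"turn":0,"jaw":6},{"translation":[0,0,0],"turn":0,"jaw":6},{"translation":[0,0,0],"turn":0,"jaw":6},{"translation":[0,0,0],"turn":0,"jaw":6}]}}

```text
t: 61.25
position: [0.6419, -0.2523, 0.0715]
eef_rot: [-3.133, -0.233, 0.0]
wrist_force: [0.5, -0.0, -0.1]
gripper_width: 0.0599
grasp_force: 0.0
```

```bash
python3 - <<'E'
from h import *
blocks()
legs((.641,-.252,.006,8.5),(.641,-.252,.14,8.5),(*slot(-.015,-.05),.14,6.55))
E
```

```text
top [480, 281, 23, 24] 0.92 xy [ 472.1 -478.7] [41. 72.] yaw -24.4
top [480, 331, 25, 26] 0.91 xy [ 345.8 -478. ] [75. 38.] yaw 52.2
top [210, 229, 18, 24] 0.78 xy [611.4 240.7] [73. 40.] yaw 7.5
top [171, 234, 16, 33] 0.67 xy [600.  341.8] [73. 43.] yaw 6.4
top [174, 266, 17, 33] 0.63 xy [511.1 331.1] [71. 43.] yaw 6.2
top [322, 178, 17, 18] 0.45 xy [754.4 -53.2] [47. 40.] yaw 0.2
scene [441, 197, 30, 29] 0.95 xy [495.5 337.7] [83. 59.] yaw 6.8
scene [262, 319, 30, 32] 0.92 xy [ 641.6 -254.2] [83. 41.] yaw 8.7
scene [138, 299, 17, 30] 0.9 xy [ 473.  -480.5] [46. 81.] yaw -23.8
scene [464, 214, 30, 25] 0.86 xy [577.  346.3] [70. 58.] yaw 4.5
scene [131, 259, 33, 20] 0.78 xy [ 348.4 -480.2] [83. 50.] yaw 52.8
scene [211, 345, 41, 23] 0.75 xy [ 655.6 -363.3] [80. 46.] yaw 45.6
scene [432, 228, 28, 24] 0.7 xy [589.4 245.6] [67. 56.] yaw 5.1
t 61.45 pos [ 0.642  -0.2523  0.0715] x [ 0.989  0.148 -0.   ] y [ 0.148 -0.989 -0.   ] z [-0.  0. -1.] F [ 0.3 -0.6  0.2] w 0.0604 g 0.0 q [-0.49  0.51  1.46  0.    1.17  0.93]
yaw 8.5
  tot [-0.09 -0.04  6.55] 2 x [-0.05 -0.02  3.28]
  tot [  0.    0.  -13.4] 3 x [ 0.    0.   -4.47]
1 x turn 1.95
  tot [ -6.4 -48.9  -0. ] 11 x [-0.58 -4.45 -0.  ]
```

Request:
{"op": "arm_command", "data": {"plan": [{"translation":[-0.1,0,3],"turn":0,"jaw":6},{"translation":[0,0,2.5],"turn":0,"jaw":6},{"translation":[0,0,1],"turn":0,"jaw":6},{"translation":[0,0,0],"turn":0,"jaw":6},{"translation":[0,0,0],"turn":0,"jaw":2},{"translation":[0,0,0],"turn":0,"jaw":2},{"translation":[0,0,0],"turn":0,"jaw":2},{"translation":[0,0,0],"turn":0,"jaw":2},{"translation":[0,0,0],"turn":0,"jaw":2},{"translation":[0,0,-2],"turn":0,"jaw":2}]}}

```text
t: 62.45
position: [0.639, -0.2514, 0.0242]
eef_rot: [-3.13, -0.233, 0.007]
wrist_force: [-0.6, 0.3, -1.4]
gripper_width: 0.0346
grasp_force: 50.8
```

Request:
{"op": "arm_command", "data": {"plan": [{"translation":[0,0,-3.5],"turn":0,"jaw":2},{"translation":[0,0,-3.5],"turn":0,"jaw":2},{"translation":[0,0,-3.5],"turn":1.95,"jaw":2},{"translation":[-0.6,-3.5,0],"turn":0,"jaw":2},{"translation":[-0.6,-4.5,0],"turn":0,"jaw":2},{"translation":[-0.6,-4.5,0],"turn":0,"jaw":2},{"translation":[-0.6,-4.5,0],"turn":0,"jaw":2},{"translation":[-0.6,-4.5,0],"turn":0,"jaw":2},{"translation":[-0.6,-4.5,0],"turn":0,"jaw":2},{"translation":[-0.6,-4.5,0],"turn":0,"jaw":2}]}}

```text
t: 63.45
position: [0.5636, 0.0474, 0.1317]
eef_rot: [-3.136, -0.179, -0.0]
wrist_force: [1.1, -0.2, -0.3]
gripper_width: 0.035
grasp_force: 50.9
```

Request:
{"op": "arm_command", "data": {"plan": [{"translation":[-0.6,-4.5,0],"turn":0,"jaw":2},{"translation":[-0.6,-4.5,0],"turn":0,"jaw":2},{"translation":[-0.6,-4.5,0],"turn":0,"jaw":2},{"translation":[-0.4,-3.5,0],"turn":0,"jaw":2},{"translation":[0,-1.4,0],"turn":0,"jaw":2},{"translation":[0,0,0],"turn":0,"jaw":2},{"translation":[0,0,0],"turn":0,"jaw":2},{"translation":[0,0,0],"turn":0,"jaw":2},{"translation":[0,0,0],"turn":0,"jaw":2},{"translation":[0,0,0],"turn":0,"jaw":2}]}}

```text
t: 64.45
position: [0.5221, 0.2249, 0.1316]
eef_rot: [3.136, 0.177, -0.0]
wrist_force: [0.5, -0.0, -0.9]
gripper_width: 0.0348
grasp_force: 50.8
```

```bash
python3 - <<'E'
from h import *
legs((*slot(-.015,-.05),.031,6.55))
E
```

```text
t 64.45 pos [0.5221 0.2249 0.1316] x [ 0.994  0.112 -0.   ] y [ 0.112 -0.994  0.   ] z [-0. -0. -1.] F [ 0.5 -0.  -0.9] w 0.0348 g 50.8 q [ 0.27  0.18  1.77 -0.    1.19  1.73]
yaw 6.46
  tot [-0.02 -0.16 10.06] 3 x [-0.01 -0.05  3.35]
```

Request:
{"op": "arm_command", "data": {"plan": [{"translation":[0,-0.15,3.5],"turn":0,"jaw":2},{"translation":[0,0,3.5],"turn":0,"jaw":2},{"translation":[0,0,2],"turn":0,"jaw":2},{"translation":[0,0,1],"turn":0,"jaw":2},{"translation":[0,0,0],"turn":0,"jaw":2},{"translation":[0,0,0],"turn":0,"jaw":2},{"translation":[0,0,0],"turn":0,"jaw":4.8},{"translation":[0,0,0],"turn":0,"jaw":4.8},{"translation":[0,0,0],"turn":0,"jaw":4.8},{"translation":[0,0,0],"turn":0,"jaw":4.8}]}}

```text
t: 65.45
position: [0.5215, 0.2276, 0.0318]
eef_rot: [-3.136, -0.18, -0.0]
wrist_force: [-0.9, 0.2, -0.5]
gripper_width: 0.0478
grasp_force: 0.0
```

Request:
{"op": "arm_command", "data": {"plan": [{"translation":[0,0,-4],"turn":0,"jaw":4.8},{"translation":[0,0,-4],"turn":0,"jaw":4.8},{"translation":[0,0,-4],"turn":0,"jaw":4.8},{"translation":[-3.6,-1.2,0],"turn":0,"jaw":0},{"translation":[-3.6,-1.2,0],"turn":0,"jaw":0},{"translation":[-3.6,-1.2,0],"turn":0,"jaw":0},{"translation":[-3.6,-1.2,0],"turn":0,"jaw":0},{"translation":[0,0,0],"turn":0,"jaw":0},{"translation":[0,0,0],"turn":0,"jaw":0},{"translation":[0,0,0],"turn":0,"jaw":0}]}}

```text
t: 66.45
position: [0.374, 0.2589, 0.1522]
eef_rot: [-3.136, -0.179, -0.002]
wrist_force: [0.7, -0.3, -0.3]
gripper_width: 0.0
grasp_force: 0.0
```

```bash
python3 - <<'E'
from h import *
h=np.array([.4166,.2648]);e=np.array([.6006,.2864])
legs((*(h-.045*CX),.03,6.55),(*(e-.025*CX),.03,6.55))
blocks()
p=bot.get_image("top");crop(p,110,150,310,290,4,"c11.png")
for o in["tail_grip","blank"]:print([(d["bbox"],d["confidence"]) for d in bot.look_for(o,p)])
E
```

```text
t 66.45 pos [0.374  0.2589 0.1522] x [0.993 0.114 0.001] y [ 0.114 -0.993 -0.   ] z [ 0.001  0.    -1.   ] F [ 0.7 -0.3 -0.3] w 0.0 g 0.0 q [ 0.43 -0.12  2.04 -0.    1.23  1.89]
yaw 6.54
  tot [-0.21 -0.1  12.22] 3 x [-0.07 -0.03  4.07]
  tot [20.53 -0.05 -0.  ] 5 x [ 4.11 -0.01 -0.  ]
top [208, 263, 19, 26] 0.91 xy [523.3 231.2] [70. 40.] yaw 6.8
top [208, 228, 19, 32] 0.88 xy [613.1 242. ] [76. 43.] yaw 7.2
top [434, 214, 28, 27] 0.75 xy [ 654.8 -357.6] [68. 40.] yaw 44.3
top [480, 332, 30, 29] 0.75 xy [ 346.  -478.2] [78. 41.] yaw 51.7
top [173, 266, 17, 26] 0.74 xy [511.6 331.5] [71. 42.] yaw 5.9
top [171, 235, 16, 28] 0.61 xy [601.4 343.2] [71. 41.] yaw 5.2
top [480, 281, 26, 28] 0.56 xy [ 471.7 -478.4] [44. 75.] yaw -24.4
scene [212, 346, 41, 26] 0.81 xy [ 656.5 -363.5] [80. 48.] yaw 48.5
scene [128, 261, 35, 20] 0.8 xy [ 348.7 -481.4] [85. 50.] yaw 51.3
scene [140, 300, 23, 28] 0.76 xy [ 474.2 -480.9] [47. 82.] yaw -25.8
scene [436, 228, 31, 21] 0.74 xy [589.4 244.4] [69. 58.] yaw 5.6
scene [413, 208, 30, 24] 0.71 xy [507.4 237.8] [85. 59.] yaw 7.2
scene [441, 197, 28, 30] 0.7 xy [494.8 337.2] [84. 59.] yaw 6.8
scene [464, 215, 26, 26] 0.63 xy [578.2 347.4] [67. 59.] yaw 5.8
[([366.8, 277.5, 19.9, 29.6], 0.86)]
[]
```

View pics/c11.png

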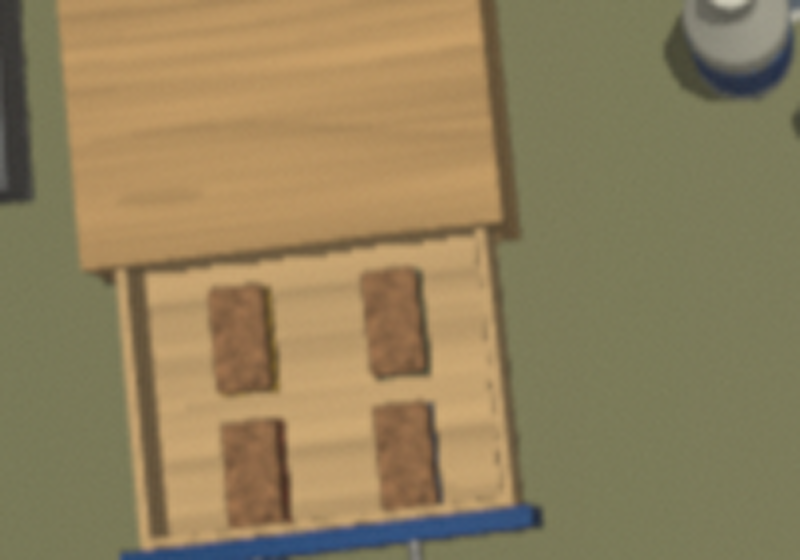

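Request:
{"op": "arm_command", "data": {"plan": [{"translation":[-0.2,0,4],"turn":0,"jaw":0},{"translation":[0,0,4],"turn":0,"jaw":0},{"translation":[0,0,4],"turn":0,"jaw":0},{"translation":[0,0,0],"turn":0,"jaw":0},{"translation":[0,0,0],"turn":0,"jaw":0},{"translation":[0,0,0],"turn":0,"jaw":0},{"translation":[1,0,0],"turn":0,"jaw":0},{"translation":[1,0,0],"turn":0,"jaw":0},{"translation":[1,0,0],"turn":0,"jaw":0},{"translation":[1,0,0],"turn":0,"jaw":0}]}}

```text
t: 67.8
position: [0.412, 0.2634, 0.0323]
eef_rot: [-3.136, -0.179, -0.001]
wrist_force: [-1.0, -0.1, 0.7]
gripper_width: -0.0
grasp_force: 0.6
```

Request:
{"op": "arm_command", "data": {"plan": [{"translation":[1.5,0,0],"turn":0,"jaw":0},{"translation":[1.7,0,0],"turn":0,"jaw":0},{"translation":[1.7,0,0],"turn":0,"jaw":0},{"translation":[1.7,0,0],"turn":0,"jaw":0},{"translation":[1.7,0,0],"turn":0,"jaw":0},{"translation":[1.7,0,0],"turn":0,"jaw":0},{"translation":[1.7,0,0],"turn":0,"jaw":0},{"translation":[1.7,0,0],"turn":0,"jaw":0},{"translation":[1.5,0,0],"turn":0,"jaw":0},{"translation":[1,0,0],"turn":0,"jaw":0}]}}

```text
t: 68.8
position: [0.57, 0.2813, 0.0314]
eef_rot: [-3.136, -0.179, 0.0]
wrist_force: [-1.9, -0.1, 1.0]
gripper_width: 0.0001
grasp_force: 0.9
```

```bash
python3 - <<'E'
from h import *
e=np.array([.6006,.2864])
legs((*(e-.017*CX),.03,6.55))
E
```

```text
t 68.8 pos [0.57   0.2813 0.0314] x [ 0.994  0.114 -0.   ] y [ 0.114 -0.994 -0.   ] z [-0.  0. -1.] F [-1.9 -0.1  1. ] w 0.0001 g 0.9 q [0.33 0.45 1.63 0.   1.05 1.79]
yaw 6.53
  tot [ 1.4  -0.16  0.14] 1 x [ 1.4  -0.16  0.14]
```

Request:
{"op": "arm_command", "data": {"plan": [{"translation":[0.3,0,0],"turn":0,"jaw":0},{"translation":[0.3,0,0],"turn":0,"jaw":0},{"translation":[0.3,0,0],"turn":0,"jaw":0},{"translation":[0.2,0,0],"turn":0,"jaw":0},{"translation":[0,0,0],"turn":0,"jaw":0},{"translation":[0,0,0],"turn":0,"jaw":0},{"translation":[0,0,0],"turn":0,"jaw":0},{"translation":[0,0,0],"turn":0,"jaw":0},{"translation":[0,0,0],"turn":0,"jaw":0},{"translation":[0,0,0],"turn":0,"jaw":0}]}}

```text
t: 69.8
position: [0.5795, 0.2826, 0.0317]
eef_rot: [-3.136, -0.18, 0.0]
wrist_force: [-1.0, 0.4, -0.0]
gripper_width: 0.0
grasp_force: 0.4
```

Request:
{"op": "arm_command", "data": {"plan": [{"translation":[0.1,0,0],"turn":0,"jaw":0},{"translation":[0.1,0,0],"turn":0,"jaw":0},{"translation":[0.1,0,0],"turn":0,"jaw":0},{"translation":[0,0,0],"turn":0,"jaw":0},{"translation":[0,0,0],"turn":0,"jaw":0},{"translation":[0,0,0],"turn":0,"jaw":0},{"translation":[0,0,0],"turn":0,"jaw":0},{"translation":[0,0,0],"turn":0,"jaw":0},{"translation":[0,0,0],"turn":0,"jaw":0},{"translation":[0,0,0],"turn":0,"jaw":0}]}}

```text
t: 70.8
position: [0.5826, 0.2829, 0.0317]
eef_rot: [-3.136, -0.18, -0.0]
wrist_force: [0.2, -0.5, 0.6]
gripper_width: -0.0
grasp_force: 0.0
```

Request:
{"op": "arm_command", "data": {"plan": [{"translation":[0.1,0,0],"turn":0,"jaw":0},{"translation":[0.1,0,0],"turn":0,"jaw":0},{"translation":[0.1,0,0],"turn":0,"jaw":0},{"translation":[0,0,0],"turn":0,"jaw":0},{"translation":[0,0,0],"turn":0,"jaw":0},{"translation":[0,0,0],"turn":0,"jaw":0},{"translation":[0,0,0],"turn":0,"jaw":0},{"translation":[0,0,0],"turn":0,"jaw":0},{"translation":[0,0,0],"turn":0,"jaw":0},{"translation":[0,0,0],"turn":0,"jaw":0}]}}

```text
t: 71.8
position: [0.5856, 0.2832, 0.0317]
eef_rot: [-3.136, -0.18, -0.0]
wrist_force: [-0.8, -0.0, 0.5]
gripper_width: 0.0003
grasp_force: 0.0
```

Request:
{"op": "arm_command", "data": {"plan": [{"translation":[0.1,0,0],"turn":0,"jaw":0},{"translation":[0.1,0,0],"turn":0,"jaw":0},{"translation":[0.1,0,0],"turn":0,"jaw":0},{"translation":[0,0,0],"turn":0,"jaw":0},{"translation":[0,0,0],"turn":0,"jaw":0},{"translation":[0,0,0],"turn":0,"jaw":0},{"translation":[0,0,0],"turn":0,"jaw":0},{"translation":[0,0,0],"turn":0,"jaw":0},{"translation":[0,0,0],"turn":0,"jaw":0},{"translation":[0,0,0],"turn":0,"jaw":0}]}}

```text
t: 72.8
position: [0.587, 0.2834, 0.0316]
eef_rot: [3.136, 0.18, -0.006]
wrist_force: [-7.7, -2.1, 6.7]
gripper_width: -0.0
grasp_force: 3.5
```

Request:
{"op": "arm_command", "data": {"plan": [{"translation":[0.1,0,0],"turn":0,"jaw":0},{"translation":[0.1,0,0],"turn":0,"jaw":0},{"translation":[0,0,0],"turn":0,"jaw":0},{"translation":[0,0,0],"turn":0,"jaw":0},{"translation":[0,0,0],"turn":0,"jaw":0},{"translation":[0,0,0],"turn":0,"jaw":0},{"translation":[0,0,0],"turn":0,"jaw":0},{"translation":[0,0,0],"turn":0,"jaw":0},{"translation":[0,0,0],"turn":0,"jaw":0},{"translation":[0,0,0],"turn":0,"jaw":0}]}}

```text
t: 73.8
position: [0.587, 0.2834, 0.0314]
eef_rot: [3.135, 0.18, -0.012]
wrist_force: [-14.0, -3.0, 10.8]
gripper_width: -0.0
grasp_force: 7.2
```

Request:
{"op": "arm_command", "data": {"plan": [{"translation":[-1,0,0],"turn":0,"jaw":0},{"translation":[-3,0,0],"turn":0,"jaw":0},{"translation":[-3,0,-2],"turn":0,"jaw":0},{"translation":[-3,0,-4],"turn":0,"jaw":0},{"translation":[-3,0,-4],"turn":0,"jaw":0},{"translation":[-3,0,-4],"turn":0,"jaw":0},{"translation":[0,0,-4],"turn":0,"jaw":0},{"translation":[0,0,0],"turn":0,"jaw":0},{"translation":[0,0,0],"turn":0,"jaw":0},{"translation":[0,0,0],"turn":0,"jaw":0}]}}

```text
t: 74.8
position: [0.4312, 0.2653, 0.2105]
eef_rot: [3.136, 0.179, -0.002]
wrist_force: [1.2, 1.0, -0.4]
gripper_width: -0.0002
grasp_force: 0.0
```

```bash
python3 - <<'E'
from h import *
st()
p=bot.get_image("top");s=bot.get_image("scene")
im=np.hstack([p["color"][100:360,100:500],s["color"][160:420,110:510]])[:,:,::-1]
cv2.imwrite("pics/c12.png",im)
E
```

```text
t 74.8 pos [0.4312 0.2653 0.2105] x [ 0.993  0.114 -0.001] y [ 0.114 -0.993  0.   ] z [-0.001 -0.001 -1.   ] F [ 1.2  1.  -0.4] w -0.0002 g 0.0 q [ 0.4  -0.05  1.85 -0.    1.34  1.85]
```

View pics/c12.png

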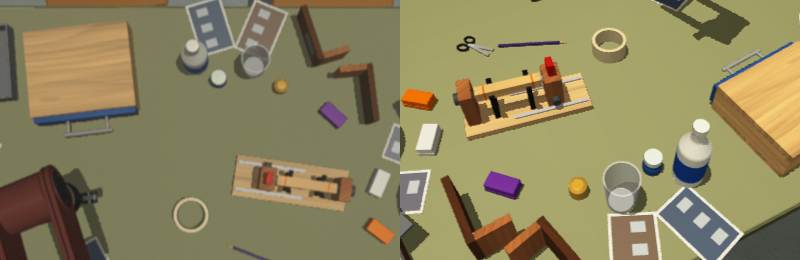

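Drawer shut with no gap, the blank held between both centres, no cork blocks left on the table, and everything else undisturbed.

```bash
python3 -c "
from workcell import bot
print(bot.sign_off())"
```

```text
the job is handed in; nothing more can be done
None
```

The job is done and handed in: the blank is held firmly between the two steel centres (last pushed up with about 20 N), all four cork sanding blocks are in the drawer, the drawer is pushed shut to its stop, and the final pictures show nothing else on the table moved. The sign-off returned no verdict.

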